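Make up a batch of five cheeses at the wrapper infeed

TASK

The wrapper wants a batch of exactly five white cheeses in the bed behind its swing gate; one or two are in there already. Push the pinned loading slide round by its tail until it is fully in line with the gate, feed the missing white cheeses from the rack along the slide and in through the spring flaps (never over the top) until both flaps have swung shut behind them, and only then push the empty slide back round to its parked heading on the yellow line. Leave all other white cheeses lying flat on the rack, and do not disturb the orange cheese or anything else on the table.

Things in the scene. Friction and masses are not known exactly. Their poses are not given: they have to be found in the camera images.
- cheese1: loose white cheese disc, 66 mm diameter, 32 mm high, 0.10 to 0.19 kg, slides easily on steel; origin at the centre of its underside, z up; starts flat on the wire rack. May be absent (None)
- cheese2: loose white cheese disc, 66 mm diameter, 32 mm high, 0.10 to 0.19 kg, slides easily on steel; origin at the centre of its underside, z up; starts flat on the wire rack. May be absent (None)
- cheese3: loose white cheese disc, 66 mm diameter, 32 mm high, 0.10 to 0.19 kg, slides easily on steel; origin at the centre of its underside, z up; starts flat on the wire rack. May be absent (None)
- cheese4: loose white cheese disc, 66 mm diameter, 32 mm high, 0.10 to 0.19 kg, slides easily on steel; origin at the centre of its underside, z up; starts flat on the wire rack. May be absent (None)
- cheese5: loose white cheese disc, 66 mm diameter, 32 mm high, 0.10 to 0.19 kg, slides easily on steel; origin at the centre of its underside, z up; starts flat on the wire rack. May be absent (None)
- cheese6: loose white cheese disc, 66 mm diameter, 32 mm high, 0.10 to 0.19 kg, slides easily on steel; origin at the centre of its underside, z up; if present it starts already inside the bed behind the gate. May be absent (None)
- cheese7: loose white cheese disc, 66 mm diameter, 32 mm high, 0.10 to 0.19 kg, slides easily on steel; origin at the centre of its underside, z up; if present it starts already inside the bed behind the gate. May be absent (None)
- rack: fixed low wire ripening rack, 250 (x) x 340 (y) mm, flat top 20 mm above its origin, which is on the table under its centre. Up to five white cheeses and one orange one lie on it in a 2 x 3 pattern about 110 mm apart
- infeed: fixed steel infeed station of the wrapper. Origin on the table under the middle of the swing gate; +y is the feed direction (slide, gate, bed), +x is square to it, z up. All x, y below are in this frame, heights above the table. Gate: two blue posts 86 mm apart clear, 64 mm high, with two teal flaps that meet in the middle
- slide (a joint): angle (rad) of the loading slide about the upright pin (brass head, x = 56, y = -18 mm, top 32 mm high) at its corner by the gate: 0 = in line with the gate, against a stop; grows to 1.0 as its tail swings to the infeed's +x; 0.55 = parked on the yellow line. Stays where left (about 0.4 N m of friction); moved by pushing sideways on its side wall near the tail
- slide_tail (a point): on the slide's black centre line, on its floor, at its free tail end. The slide is a steel trough; at angle 0 it fills x = -43 to 43, y = -250 to -5 mm. Floor 20 mm high (underside 12), 76 mm wide between two blue side walls 5 mm thick with tops 29 mm high; both ends open. Holds up to three cheeses in a row, 68 mm apart. At angle 0 this point is x = 0, y = -250 mm
- park_line (a point): middle of the yellow parking line painted on the table, 8 x 110 mm: the slide is parked when its black centre line carries on into this line, which then pokes out past its tail
- flap_near (a joint): angle (rad) of the gate flap on the infeed's -x side: 0 = shut, to 1.6 as it swings into the bed (that way only); a weak spring (under 1.5 N at its edge) shuts it. Each flap is an upright leaf 41 mm long, 22 to 60 mm high, hinged at its post at y = 4 mm: nothing may stand within about 45 mm behind the gate if it is to shut
- flap_far (a joint): the same for the flap on the infeed's +x side
- place1 (a point): rough place 1 of 5 for a cheese in the bed, on its floor, x = 0, y = 70 mm. Five cheeses in a row, loose or packed, lie each within 31 mm of one place when the flaps are shut; a sixth does not fit
- place2 (a point): rough place 2 of 5 for a cheese in the bed, on its floor, x = 0, y = 136 mm. The bed: y = 0 to 393 mm, floor 18 mm high, side walls with tops 40 mm high, 90 mm apart up to y = 45 (room for the open flaps), narrowing to 76 mm apart beyond y = 70; solid end wall 68 mm high at y = 393. From y = 0 to 105 it is open above, for the fingers that push
- place3 (a point): rough place 3 of 5 for a cheese in the bed, on its floor, x = 0, y = 201 mm. Three lengthwise wires 70 mm high cover the bed from y = 105 to 396 mm, so that no cheese can be put in from above
- place4 (a point): rough place 4 of 5 for a cheese in the bed, on its floor, x = 0, y = 266 mm.
- place5 (a point): rough place 5 of 5 for a cheese in the bed, on its floor, x = 0, y = 331 mm.
- orange: bystander: orange washed-rind cheese, 62 mm diameter, 40 mm high, on the rack among the white ones; not to be moved; origin at the centre of its underside
- brush: bystander: brush lying on the table beyond the rack, about 200 mm long; origin at its middle, underside
- bowl: bystander: steel bowl, 120 mm wide, 50 mm high; origin at the centre of its underside
- spray: bystander: white bottle, 64 mm wide, 170 mm high; origin at the centre of its underside
- jar: bystander: glass jar, 70 mm wide, 90 mm high; origin at the centre of its underside
Things that resemble listed ones, but are neither listed nor needed, are in the scene too. Leave any green or purple look-alike of the cheese2 alone.

How it is judged (in metres and radians):
On the way, in this order (a step that is already met when the one before it is completed fails the run):
1. the slide is swung fully in line with the gate (within 0.05 rad) (value of joint slide below 0.05 rad), for 0.2 s.
2. exactly five white cheeses are in the bed and both flaps are shut behind them, the slide still in line (within 0.1 rad) (distance between any of cheese1, cheese2, cheese3, cheese4, cheese5, cheese6, cheese7 and place1 below 0.0315 m and distance between any of cheese1, cheese2, cheese3, cheese4, cheese5, cheese6, cheese7 and place2 below 0.0315 m and distance between any of cheese1, cheese2, cheese3, cheese4, cheese5, cheese6, cheese7 and place3 below 0.0315 m and distance between any of cheese1, cheese2, cheese3, cheese4, cheese5, cheese6, cheese7 and place4 below 0.0315 m and distance between any of cheese1, cheese2, cheese3, cheese4, cheese5, cheese6, cheese7 and place5 below 0.0315 m and value of joint each of flap_near, flap_far below 0.12 rad and value of joint slide below 0.1 rad), for 0.3 s.
At the end, for the whole second after the job is handed in: Exactly five white cheeses lie in the bed (one within 31 mm of each of the five places), both flaps shut (under 0.12 rad), the slide parked on the yellow line (0.45 to 0.65 rad), every other white cheese on the rack; all cheeses flat (within 0.15 rad) and at rest (distance between any of cheese1, cheese2, cheese3, cheese4, cheese5, cheese6, cheese7 and place1 below 0.0315 m and distance between any of cheese1, cheese2, cheese3, cheese4, cheese5, cheese6, cheese7 and place2 below 0.0315 m and distance between any of cheese1, cheese2, cheese3, cheese4, cheese5, cheese6, cheese7 and place3 below 0.0315 m and distance between any of cheese1, cheese2, cheese3, cheese4, cheese5, cheese6, cheese7 and place4 below 0.0315 m and distance between any of cheese1, cheese2, cheese3, cheese4, cheese5, cheese6, cheese7 and place5 below 0.0315 m and value of joint each of flap_near, flap_far below 0.12 rad and value of joint slide between 0.45 and 0.65 rad and velocity of joint slide below 0.05 rad/s and ((distance between cheese1 and place1 below 0.0315 m or distance between cheese1 and place2 below 0.0315 m or distance between cheese1 and place3 below 0.0315 m or distance between cheese1 and place4 below 0.0315 m or distance between cheese1 and place5 below 0.0315 m) or (x of cheese1 in the frame of rack between -0.125 and 0.125 m and y of cheese1 in the frame of rack between -0.17 and 0.17 m and z of cheese1 in the frame of rack between 0.01 and 0.03 m)) and ((distance between cheese2 and place1 below 0.0315 m or distance between cheese2 and place2 below 0.0315 m or distance between cheese2 and place3 below 0.0315 m or distance between cheese2 and place4 below 0.0315 m or distance between cheese2 and place5 below 0.0315 m) or (x of cheese2 in the frame of rack between -0.125 and 0.125 m and y of cheese2 in the frame of rack between -0.17 and 0.17 m and z of cheese2 in the frame of rack between 0.01 and 0.03 m)) and ((distance between cheese3 and place1 below 0.0315 m or distance between cheese3 and place2 below 0.0315 m or distance between cheese3 and place3 below 0.0315 m or distance between cheese3 and place4 below 0.0315 m or distance between cheese3 and place5 below 0.0315 m) or (x of cheese3 in the frame of rack between -0.125 and 0.125 m and y of cheese3 in the frame of rack between -0.17 and 0.17 m and z of cheese3 in the frame of rack between 0.01 and 0.03 m)) and ((distance between cheese4 and place1 below 0.0315 m or distance between cheese4 and place2 below 0.0315 m or distance between cheese4 and place3 below 0.0315 m or distance between cheese4 and place4 below 0.0315 m or distance between cheese4 and place5 below 0.0315 m) or (x of cheese4 in the frame of rack between -0.125 and 0.125 m and y of cheese4 in the frame of rack between -0.17 and 0.17 m and z of cheese4 in the frame of rack between 0.01 and 0.03 m)) and ((distance between cheese5 and place1 below 0.0315 m or distance between cheese5 and place2 below 0.0315 m or distance between cheese5 and place3 below 0.0315 m or distance between cheese5 and place4 below 0.0315 m or distance between cheese5 and place5 below 0.0315 m) or (x of cheese5 in the frame of rack between -0.125 and 0.125 m and y of cheese5 in the frame of rack between -0.17 and 0.17 m and z of cheese5 in the frame of rack between 0.01 and 0.03 m)) and ((distance between cheese6 and place1 below 0.0315 m or distance between cheese6 and place2 below 0.0315 m or distance between cheese6 and place3 below 0.0315 m or distance between cheese6 and place4 below 0.0315 m or distance between cheese6 and place5 below 0.0315 m) or (x of cheese6 in the frame of rack between -0.125 and 0.125 m and y of cheese6 in the frame of rack between -0.17 and 0.17 m and z of cheese6 in the frame of rack between 0.01 and 0.03 m)) and ((distance between cheese7 and place1 below 0.0315 m or distance between cheese7 and place2 below 0.0315 m or distance between cheese7 and place3 below 0.0315 m or distance between cheese7 and place4 below 0.0315 m or distance between cheese7 and place5 below 0.0315 m) or (x of cheese7 in the frame of rack between -0.125 and 0.125 m and y of cheese7 in the frame of rack between -0.17 and 0.17 m and z of cheese7 in the frame of rack between 0.01 and 0.03 m)) and angle between each of cheese1, cheese2, cheese3, cheese4, cheese5, cheese6, cheese7's own z axis and vertical below 0.15 rad and linear speed of each of cheese1, cheese2, cheese3, cheese4, cheese5, cheese6, cheese7 below 0.02 m/s); the robot touches nothing.
It fails at once if a white cheese is lifted in or over the bed ((y of cheese1 in the frame of infeed between 0 and 0.41 m and x of cheese1 in the frame of infeed between -0.06 and 0.06 m and z of cheese1 in the frame of infeed above 0.045 m) or (y of cheese2 in the frame of infeed between 0 and 0.41 m and x of cheese2 in the frame of infeed between -0.06 and 0.06 m and z of cheese2 in the frame of infeed above 0.045 m) or (y of cheese3 in the frame of infeed between 0 and 0.41 m and x of cheese3 in the frame of infeed between -0.06 and 0.06 m and z of cheese3 in the frame of infeed above 0.045 m) or (y of cheese4 in the frame of infeed between 0 and 0.41 m and x of cheese4 in the frame of infeed between -0.06 and 0.06 m and z of cheese4 in the frame of infeed above 0.045 m) or (y of cheese5 in the frame of infeed between 0 and 0.41 m and x of cheese5 in the frame of infeed between -0.06 and 0.06 m and z of cheese5 in the frame of infeed above 0.045 m) or (y of cheese6 in the frame of infeed between 0 and 0.41 m and x of cheese6 in the frame of infeed between -0.06 and 0.06 m and z of cheese6 in the frame of infeed above 0.045 m) or (y of cheese7 in the frame of infeed between 0 and 0.41 m and x of cheese7 in the frame of infeed between -0.06 and 0.06 m and z of cheese7 in the frame of infeed above 0.045 m)).
It fails at once if a bystander is moved more than 30 mm (distance of any of orange, brush, bowl, spray, jar from where it was at the start of the episode above 0.03 m).
Of cheese1, cheese2, cheese3, cheese4, cheese5 only 4 to 5 are there at a start; the rules pass over those that are not, and their reading is None.
Of cheese6, cheese7 only 1 to 2 are there at a start; the rules pass over those that are not, and their reading is None.
At some moment in a run one of cheese1, cheese2, cheese3, cheese4, cheese5 may be knocked a few centimetres aside while the robot is not near it.
Once in a run the grip may slacken for a moment while it holds something.
It also fails if it takes over 210 s, if anything falls off the work surface, if the arm or the gripper's body presses on something with over 40 N, if the wrist force passes 120 N, or if a joint passes its speed limit or range.

ROBOT

A 6-joint arm with a two-finger parallel gripper is mounted at the origin on the work surface. World frame = base frame: x ahead of the robot, y to its left, z up, the work surface at z = 0. Lengths are in mm, angles in rad, forces in N, time in s.
With the tool pointing down it reaches from about 350 to 1000 mm from the base axis. Payload 7.1 kg.
Tool frame: the origin (TCP) lies at the very end of the fingers, on their centre line; the grasp point (between the pads) lies 19 mm behind it (robot.pinch_z is the distance from the TCP to the grasp point, in mm); z points along the fingers, y is the line along which they close (so a half turn about z gives the same grasp; the last joint's range is limited). The gripper opens to 85 mm and grips with 20 to 120 N. Pads are 22 mm wide; open, the fingers measure 114 mm over their backs; the gripper's body (76 mm by 85 mm) begins 54 mm behind the grasp point. The pads swing forward as they close: fully open they stand 13 mm farther back than shut.
Start: joints at [-1.205, 0.423, 1.63, -0, 1.089, -0.019], TCP at [234.624, -579.272, 191.419] pointing down, gripper open.
Joint ranges: [-3, 3], [-0.9, 2.11], [0.09, 2.58], [-1.31, 4.45], [0.11, 2.69], [-2.54, 2.54]. Speed limits (rad/s): [2.39, 2.39, 3.01, 3.14, 3.14, 3.14].

INTERFACE

Orientations are given as a unit quaternion [w, x, y, z].
In Python, from rig import robot, capture gives the robot as it stands. The module is installed in compiled form; this text tells all that it offers.
- The arm moves only by the tool play_rows, never from a script. Its argument "motion" is text: rows parted by semicolons, each of 4 numbers parted by spaces: the shift along the tool's x, y, z scaled (see below), then the turn about the tool's z scaled (see below). A call has 1 to 10 rows; each row shifts and turns the commanded pose from where the row before left it, along the tool's axes as they then stand; what a row does not reach is not made up. The controller multiplies each number of a shift by 100 cm and each number of a turn by 90 degrees. A row lasts 1/10 s, in which the tool goes at most 50 mm and 8.59 degrees, less where a joint would pass 70% of its speed; a pose out of reach is approached as far as the arm can. A call with a number of a shift or a turn outside -1 to 1 is refused whole. A call with a gripper value outside its range is refused whole. "hand" is the opening, from -1 (shut) to 1 (fully open), set as the call begins (left out, the last holds). The fingers move at their own pace and stop on an object; "squeeze" is the grip in N (left out, the last holds). Time passes only in rows, so rows that do not move let the fingers close. It gives the time, the measured TCP pose, the force, the opening and the grip force at its end, in the units of the state.
- robot.state(): the state, without advancing time (a new reading comes with each control period).
- capture(name): name is "side" or "top" or "wrist"; returns a dict with "color" (420x560x3 uint8, red, green, blue), "camera_matrix" (3x3 intrinsics, pixels), "world_to_cam" (4x4, takes a point from world to camera coordinates); the wrist camera has in their place "hand_eye" (4x4, takes a point from camera to tool coordinates, whose origin is the TCP and whose axes are the flange's). Camera axes: x right, y down, z forward; pixel columns grow to the right and rows downward; lengths in mm; the calibration is good to about 2 mm. A picture is of the moment at which its call begins: read the wrist's pose just before it. There is no depth.
- robot.job_done(): hands the job in; it is judged then, once.
The state is a dict: "clock": time; "q": joint angles; "joint_vel": joint speeds; "effort": joint torques, N m; "eef_pos": TCP position; "orientation": TCP orientation; "ft_force": force on the tool from outside, world axes, zero at the start; "moment": the same for the moment, N m; "finger_gap": opening from 0.0 (shut) to 1.0 (fully open); "finger_force": force on a finger pad.
Only numpy, scipy, OpenCV 4.12 (cv2) and the standard library are available. Lean on these libraries where they do the work, as an engineer would, in place of code of your own. Each camera call takes 0.05 s, during which the arm holds its last target. There are 200 camera calls.

## Working session

There is one attempt and no reset: what is moved stays moved. The work goes in short steps, Python scripts to look and compute and a tool call to move; the robot and the scene stay as the last step left them, time stands still between calls to the robot, and variables do not carry over. Pictures are saved under pics/ and viewed, at most 14 in all, crops included, and the job is handed in when it is done.

Besides the shell and the picture viewer there is one more tool, called after "Request:" by a JSON object that holds its "api" and its "payload", one argument or row to a line. play_rows: Moves the arm, as the interface text tells. Its arguments: {"type":"object","properties":{"motion":{"type":"string"},"hand":{"type":"number"},"squeeze":{"type":"number"}},"required":["motion"]}

```bash
mkdir -p pics; cat > h.py <<'E'
import numpy as np, cv2
from rig import robot, capture
def snap(n,f):
    s=robot.state(); d=capture(n); cv2.imwrite(f'pics/{f}.png',d['color'][:,:,::-1]); 
    np.savez(f'pics/{f}.npz',K=d['camera_matrix'],T=d.get('world_to_cam',d.get('hand_eye')),p=s['eef_pos'],q=s['orientation']); return d,s
def ray(f,u,v,z,wrist=False):
    c=np.load(f'pics/{f}.npz'); r=np.linalg.inv(c['K'])@[u,v,1]
    T=c['T']
    if wrist:
        from scipy.spatial.transform import Rotation as R
        q=c['q']; Rm=R.from_quat([q[1],q[2],q[3],q[0]]).as_matrix()
        A=np.eye(4);A[:3,:3]=Rm;A[:3,3]=c['p']; M=A@T
    else: M=np.linalg.inv(T)
    o=M[:3,3]; d=M[:3,:3]@r
    return o+d*(z-o[2])/d[2]
E
python3 - <<'E'
from h import *
for n in('top','side'):
    d,s=snap(n,n+'0'); print(d['camera_matrix'],d['world_to_cam'])
print(s)
E
```

```text
[[449.86900336   0.         280.44137498]
 [  0.         449.86900336 205.20772617]
 [  0.           0.           1.        ]] [[-5.61946767e-03 -9.99919145e-01 -1.14072324e-02  3.65738337e+01]
 [-9.92220298e-01  6.99421010e-03 -1.24297870e-01  6.05937605e+02]
 [ 1.24367605e-01  1.06199997e-02 -9.92179376e-01  1.39906812e+03]
 [ 0.00000000e+00  0.00000000e+00  0.00000000e+00  1.00000000e+00]]
[[425.3476451    0.         277.97422143]
 [  0.         425.3476451  205.10969331]
 [  0.           0.           1.        ]] [[-7.39350038e-01 -6.73000364e-01  2.07853495e-02  4.43629587e+02]
 [-4.20313248e-01  4.37194420e-01 -7.95108680e-01  2.54627712e+02]
 [ 5.26021193e-01 -5.96599991e-01 -6.06110680e-01  1.29042306e+03]
 [ 0.00000000e+00  0.00000000e+00  0.00000000e+00  1.00000000e+00]]
{'clock': 0.05, 'q': array([-1.20502520e+00,  4.23825269e-01,  1.63066843e+00,  1.62349786e-05,
        1.08865596e+00, -1.90130854e-02]), 'joint_vel': array([ 1.03614642e-03, -1.20015866e-03,  7.81944135e-05,  2.76806078e-05,
        2.31362706e-03,  9.62204825e-04]), 'effort': array([ 1.79050636e-03, -5.58900690e+01, -2.82737035e+01,  9.78961680e-05,
        2.92509932e-03,  1.17338655e-05]), 'eef_pos': array([ 234.40166743, -578.72048876,  190.66395877]), 'orientation': array([-7.68072133e-04,  9.81550078e-01,  1.91203654e-01, -1.27219564e-04]), 'ft_force': array([ 0.4096249 ,  0.55891327, -0.39596443]), 'moment': array([ 0.04850027,  0.01981391, -0.01048663]), 'finger_force': 0.0, 'finger_gap': 1.000261852496255}
```

View pics/top0.png

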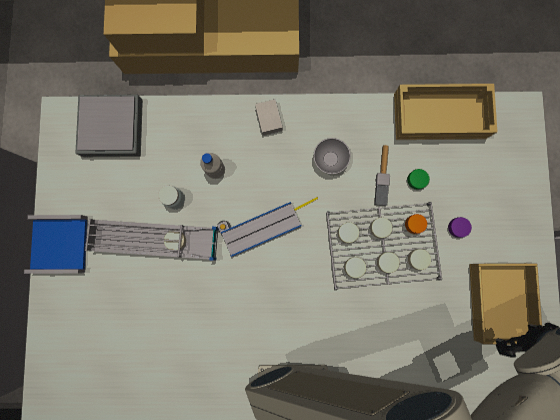

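View pics/side0.png

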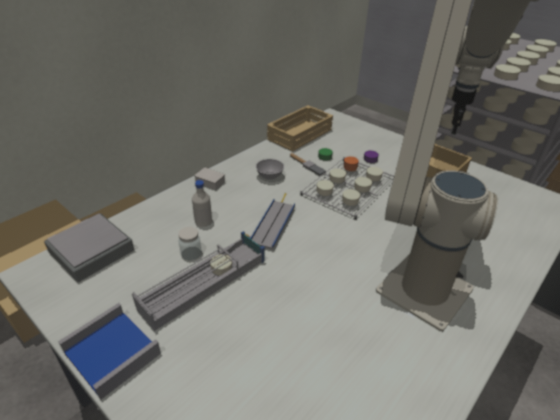

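Top view: rack at (385,246) holds 5 white cheeses, with the orange one at (417,224). The slide runs from (222,240) to (300,217), with the gate at about (214,243) and the bed to its left. I'll zoom in on the bed.

```bash
python3 - <<'E'
from h import *
a=cv2.imread('pics/top0.png')
b=cv2.resize(a[190:290,75:335],None,fx=3,fy=3,interpolation=cv2.INTER_CUBIC)
c=cv2.resize(a[195:295,320:480],None,fx=3,fy=3,interpolation=cv2.INTER_CUBIC)
o=np.zeros((600,780,3),np.uint8);o[:300]=b;o[300:,:480]=c;
s=cv2.imread('pics/side0.png')[230:320,130:230]
o[300:,480:]=cv2.resize(s,(300,300),interpolation=cv2.INTER_CUBIC);cv2.imwrite('pics/z0.png',o)
E
```

```text
(no output)
```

View pics/z0.png

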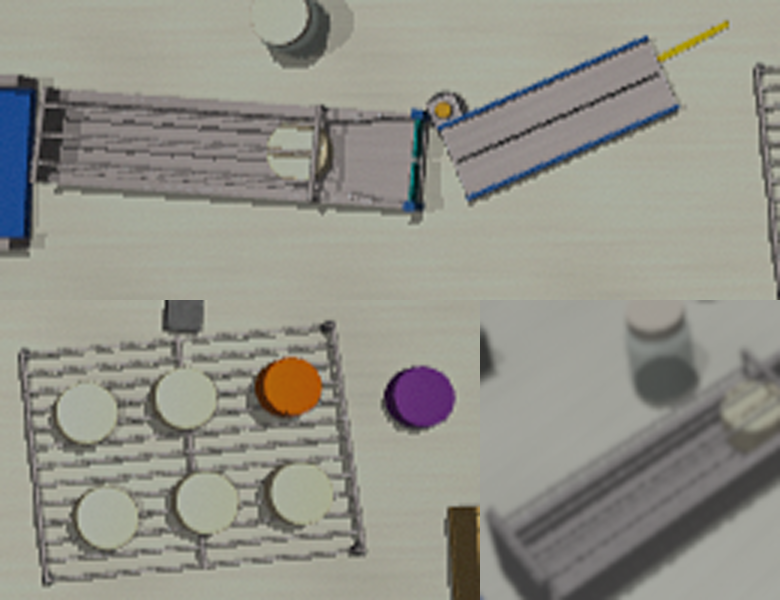

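```bash
python3 - <<'E'
from h import *
f='top0'
Z=lambda x,y:(x/3+75-1/3,y/3+190-1/3)
for n,p,z in [('postU',Z(417,115),64),('postL',Z(412,207),64),('pin',Z(443,109),32),('bedcheese top',Z(297,153),50),('cross bar L',Z(318,208),40),('bar U',Z(321,108),70),('end U',Z(50,93),68),('end L',Z(45,179),68),('tailU',Z(648,39),29),('tailL',Z(679,108),29),('headU',Z(438,129),29),('headL',Z(471,201),29),('lineTail',Z(659,74),20),('lineHead',Z(457,161),20),('yell0',Z(661,59),0),('yell1',Z(728,23),0)]:
    print(n,ray(f,*p,z).round(1))
a=cv2.imread('pics/top0.png').astype(int)
b,g,r=a[...,0],a[...,1],a[...,2]
sub=np.zeros(a.shape[:2],bool);sub[205:285,330:440]=1
from scipy import ndimage as nd
h=cv2.imread('pics/top0.png')[195:295,320:480]
for nm,m in(('white',(np.minimum(r,g)>195)&sub),('orange',(r>b+80)&sub)):
    m=nd.binary_opening(m,iterations=3);l,n=nd.label(m)
    for i in range(1,n+1):
        v,u=np.where(l==i); print(nm,len(u),u.mean().round(1),v.mean().round(1),ray(f,u.mean(),v.mean(),52 if nm=='white' else 60).round(1))
E
```

```text
postU [532.7 241.3  64. ]
postL [437.6 245.3  64. ]
pin [541.3 218.8  32. ]
bedcheese top [494.6 369.1  50. ]
cross bar L [437.3 348.1  40. ]
bar U [540.1 340.2  70. ]
end U [557.8 624.4  68. ]
end L [468.5 625.4  68. ]
tailU [ 6.153e+02 -1.000e-01  2.900e+01]
tailL [541.  -32.5  29. ]
headU [520.2 224.3  29. ]
headL [443.8 188.5  29. ]
lineTail [578.4 -11.7  20. ]
lineHead [486.5 204.9  20. ]
yell0 [597.  -14.5   0. ]
yell1 [636.1 -88.2   0. ]
orange 287 416.9 223.2 [ 543.9 -392.9   60. ]
```

```bash
cat >> h.py <<'E'
import json,os
from scipy.spatial.transform import Rotation as Ro
def frame():
    d=json.load(open('frame.json')); return np.array(d['o']),d['a']
def toW(x,y):
    o,a=frame(); c,s=np.cos(a),np.sin(a); return o+[c*x-s*y,s*x+c*y]
def toI(p):
    o,a=frame(); c,s=np.cos(a),np.sin(a); d=np.array(p[:2])-o; return np.array([c*d[0]+s*d[1],-s*d[0]+c*d[1]])
def yaw():
    q=robot.state()['orientation']; m=Ro.from_quat([q[1],q[2],q[3],q[0]]).as_matrix(); return np.arctan2(m[1,0],m[0,0])
def plan(pts,yw=None,cmd=None):
    "pts: world x,y,z list; prints total tool-frame shift (in units) for each, after turn to yw (angle of tool x)"
    s=robot.state(); p=np.array(s['eef_pos']); y=yaw()
    if yw is None: yw=y
    print('at',p.round(1),'yaw',round(y,4),'turn',round(-(yw-y)/(np.pi/2),4))
    for t in pts:
        t=np.array(t,float); d=t-p; c,s_=np.cos(yw),np.sin(yw)
        v=np.array([c*d[0]+s_*d[1], s_*d[0]-c*d[1], -d[2]])/1000
        n=int(np.ceil(np.linalg.norm(v)/.05)); print(t.round(1),'tot',v.round(4),'n',n,'row',(v/max(n,1)).round(4)); p=t
E
echo '{"o":[485,243],"a":-0.073}' > frame.json
python3 -c "
from h import *
plan([(430,-330,310),(520,90,310)],-0.073)"
```

```text
at [ 234.4 -578.8  190.7] yaw 0.3848 turn 0.2915
[ 430. -330.  310.] tot [ 0.1769 -0.2624 -0.1193] n 7 row [ 0.0253 -0.0375 -0.017 ]
[520.  90. 310.] tot [ 0.0591 -0.4254 -0.    ] n 9 row [ 0.0066 -0.0473 -0.    ]
```

Request:
{"api": "play_rows", "payload": {
  "motion": "0 0 -0.03 0.073;0 0 -0.03 0.073;0 0 -0.03 0.073;0 0 -0.03 0.073"
}}

```text
clock: 0.5
eef_pos: [234.5, -578.9, 312.1]
orientation: [-0.0, 0.999, -0.039, -0.0]
ft_force: [-0.5, 0.2, -0.3]
finger_gap: 0.995
finger_force: 0.0
```

Request:
{"api": "play_rows", "payload": {
  "motion": "0.025 -0.037 0 0;0.025 -0.037 0 0;0.025 -0.037 0 0;0.025 -0.037 0 0;0.025 -0.037 0 0;0.025 -0.037 0 0;0.025 -0.037 0 0;0 0 0 0;0 0 0 0"
}}

```text
clock: 1.4
eef_pos: [428.6, -333.0, 311.1]
orientation: [-0.0, 0.999, -0.036, -0.0]
ft_force: [-0.2, -0.7, 0.2]
finger_gap: 0.999
finger_force: 0.0
```

```bash
python3 - <<'E'
from h import *
d,s=snap('wrist','w1'); print(s['eef_pos'],yaw(),d['hand_eye'].round(3),d['camera_matrix'][0])
E
```

```text
[ 428.62543087 -332.99214106  311.1277414 ] -0.07297845758500077 [[ 1.00000e-03 -9.64000e-01 -2.68000e-01  6.76170e+01]
 [ 1.00000e+00  1.00000e-03  0.00000e+00  9.37000e-01]
 [-0.00000e+00 -2.68000e-01  9.64000e-01 -1.81164e+02]
 [ 0.00000e+00  0.00000e+00  0.00000e+00  1.00000e+00]] [295.10588256   0.         280.00146612]
```

View pics/w1.png

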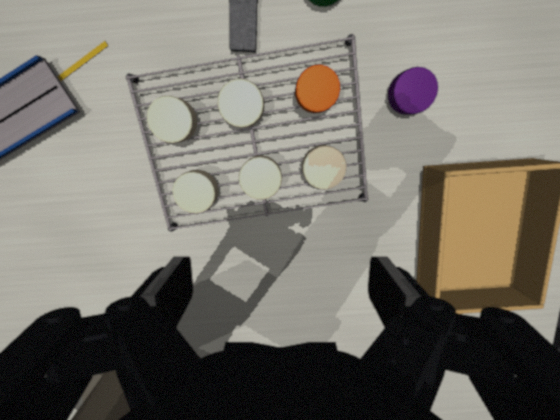

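Wrist view: the rack is clear. White cheeses are at (172,119), (241,103), (194,191), (260,178) and (324,167), with the orange one at (318,88). Next I'll measure these and view the gate.

```bash
cat >> h.py <<'E'
def circ(f,z=52,wrist=True,box=None,rad=(18,28),par=14):
    im=cv2.imread(f'pics/{f}.png'); g=cv2.medianBlur(cv2.cvtColor(im,6),5)
    c=cv2.HoughCircles(g,cv2.HOUGH_GRADIENT,1,40,param1=100,param2=par,minRadius=rad[0],maxRadius=rad[1])
    out=[]
    for u,v,r in (c[0] if c is not None else []):
        if box and not(box[0]<u<box[1] and box[2]<v<box[3]): continue
        p=ray(f,u,v,z,wrist); q=ray(f,u+r,v,z,wrist); out.append((u,v,r,*p[:2],np.hypot(*(p-q)[:2])))
    return np.array(out)
E
python3 - <<'E'
from h import *
np.set_printoptions(suppress=True)
print(circ('w1',box=(130,360,60,220)).round(1))
for p in [(131,78),(351,42),(363,198),(172,226)]: print(ray('w1',*p,20,True).round(1))
plan([(500,40,311),(420,230,330)],-0.073)
E
```

```text
[[ 240.5  102.5   23.   534.4 -285.8   32.3]
 [ 168.5  119.5   22.9  518.9 -180.9   32.7]
 [ 187.5  197.5   27.4  403.8 -190.3   41.9]
 [ 318.5   86.5   23.   547.5 -395.9   31.9]
 [ 324.5  168.5   21.8  433.3 -400.8   32.5]
 [ 260.5  177.5   19.6  426.6 -304.5   29.4]
 [ 345.5  126.5   24.1  491.4 -432.7   34.6]]
[ 582.5 -124.2   20. ]
[ 607.3 -448.7   20. ]
[ 375.9 -466.9   20. ]
[ 350.  -145.8   20. ]
at [ 428.1 -333.8  311.2] yaw -0.073 turn 0.0
[500.  40. 311.] tot [ 0.0444 -0.3781  0.0002] n 8 row [ 0.0056 -0.0473  0.    ]
[420. 230. 330.] tot [-0.0936 -0.1837 -0.019 ] n 5 row [-0.0187 -0.0367 -0.0038]
```

Request:
{"api": "play_rows", "payload": {
  "motion": "0 -0.045 0 0;0 -0.045 0 0;0 -0.045 0 0;0 -0.045 0 0;0 -0.045 0 0;0 -0.045 0 0;0 -0.045 0 0;0 -0.045 0 0;0 -0.045 0 0;0 -0.045 0 0"
}}

```text
clock: 2.45
eef_pos: [461.7, 115.3, 311.5]
orientation: [0.0, 0.999, -0.038, 0.0]
ft_force: [1.3, -0.1, -0.7]
finger_gap: 0.997
finger_force: 0.0
```

Request:
{"api": "play_rows", "payload": {
  "motion": "-0.015 -0.02 0 0;-0.015 -0.02 0 0;-0.015 -0.02 0 0;0 0 0 0;0 0 0 0",
  "hand": -1
}}

```text
clock: 2.95
eef_pos: [421.4, 177.2, 311.4]
orientation: [0.0, 0.999, -0.037, 0.0]
ft_force: [-0.5, 0.2, 0.2]
finger_gap: 0.15
finger_force: 0.0
```

```bash
python3 - <<'E'
from h import *
d,s=snap('wrist','w2'); print(s['eef_pos'],yaw())
E
```

```text
[421.40792399 177.20189291 311.39666425] -0.07498722881398649
```

View pics/w2.png

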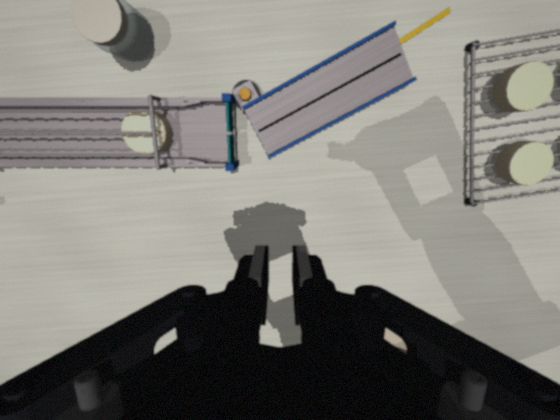

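Gate view: blue posts at (230,98) and (232,167), pin at (245,94). The slide's tail is at (394,24) to (414,79), and there is one cheese in the bed at (145,132).

```bash
python3 - <<'E'
from h import *
f='w2'
for n,p,z in [('postU',(229,98),64),('postL',(232,167),64),('pin',(245,94),32),('cheese',(144,132),50),('wallU0',(2,98),40),('wallU1',(150,98),40),('wallL0',(2,167),40),('wallL1',(160,168),40),('tailU',(394,24),29),('tailL',(414,79),29),('headU',(246,107),29),('headL',(269,156),29),('lineT',(399,55),20),('lineH',(261,131),20),('y0',(401,41),0),('y1',(450,10),0)]:
    w=ray(f,*p,z,True); print(n,w.round(1),toI(w).round(1))
plan([],-.073)
E
```

```text
postU [533.4 237.6  64. ] [48.7 -1.9]
postL [439.8 244.5  64. ] [-45.2  -1.8]
pin [540.5 218.6  32. ] [ 57.1 -20.3]
cheese [497.9 368.1  50. ] [  3.8 125.7]
wallU0 [559.9 567.1  40. ] [ 51.1 328.7]
wallU1 [544.3 354.7  40. ] [ 51.  115.7]
wallL0 [463.  599.2  40. ] [-47.9 353.7]
wallL1 [443.7 358.6  40. ] [-49.6 112.3]
tailU [616.    3.1  29. ] [ 148.2 -229.7]
tailL [543.  -27.9  29. ] [  77.6 -266. ]
headU [522.7 219.3  29. ] [ 39.3 -20.9]
headL [448.5 191.2  29. ] [-32.6 -54.3]
lineT [578.   -8.6  20. ] [ 111.1 -244.1]
lineH [486.7 200.7  20. ] [  4.8 -42. ]
y0 [600.7 -18.5   0. ] [ 134.4 -252.4]
y1 [636.1 -88.3   0. ] [ 174.9 -319.4]
at [421.6 177.  311.4] yaw -0.075 turn -0.0013
```

```bash
echo '{"o":[486.2,240.9],"a":-0.075}' > frame.json
python3 - <<'E'
from h import *
W=lambda x,y,z:(*toW(x,y),z)
print(toI((421.6,177)))
plan([W(178,-197,150),W(178,-197,15),W(100,-215,15),W(56,-222,15)],-.075)
E
```

```text
[-59.63038936 -68.56082457]
at [421.6 177.  311.4] yaw -0.075 turn 0.0
[648.9  31.1 150. ] tot [0.2376 0.1284 0.1614] n 7 row [0.0339 0.0183 0.0231]
[648.9  31.1  15. ] tot [ 0.    -0.     0.135] n 3 row [ 0.    -0.     0.045]
[569.8  19.   15. ] tot [-0.078  0.018 -0.   ] n 2 row [-0.039  0.009 -0.   ]
[525.4  15.3  15. ] tot [-0.044  0.007 -0.   ] n 1 row [-0.044  0.007 -0.   ]
```

Request:
{"api": "play_rows", "payload": {
  "motion": "0.034 0.018 0.023 0;0.034 0.018 0.023 0;0.034 0.018 0.023 0;0.034 0.018 0.023 0;0.034 0.018 0.023 0;0.034 0.018 0.023 0;0.034 0.02 0.023 0;0 0 0.045 0;0 0 0.045 0;0 0 0.045 0"
}}

```text
clock: 4.0
eef_pos: [649.5, 30.3, 13.5]
orientation: [0.0, 0.999, -0.038, 0.0]
ft_force: [-0.1, 0.4, 0.7]
finger_gap: -0.0
finger_force: 0.0
```

Request:
{"api": "play_rows", "payload": {
  "motion": "0 0 0 0;-0.013 0.003 0 0;-0.013 0.003 0 0;-0.013 0.003 0 0;-0.013 0.003 0 0;-0.013 0.003 0 0;-0.013 0.003 0 0;0 0 0 0"
}}

```text
clock: 4.8
eef_pos: [569.7, 19.6, 17.5]
orientation: [0.0, 0.999, -0.038, 0.001]
ft_force: [-1.1, 0.2, 0.5]
finger_gap: 0.0
finger_force: 0.0
```

```bash
python3 - <<'E'
from h import *
s=robot.state();print(s['eef_pos'],toI(s['eef_pos']),s['ft_force'])
E
```

```text
[569.66207036  19.55499612  17.49112915] [  99.81275964 -214.46897432] [-1.10738009  0.16938212  0.47067255]
```

Request:
{"api": "play_rows", "payload": {
  "motion": "-0.01 0.002 0 0;-0.01 0.002 0 0;-0.01 0.002 0 0;-0.01 0.002 0 0;0 0 0 0"
}}

```text
clock: 5.3
eef_pos: [527.2, 15.5, 15.2]
orientation: [0.0, 0.999, -0.037, -0.001]
ft_force: [0.5, -0.3, -0.4]
finger_gap: -0.003
finger_force: 0.0
```

Request:
{"api": "play_rows", "payload": {
  "motion": "-0.003 0 0 0;-0.002 0 0 0;0 0 0 0;0 0 0 0"
}}

```text
clock: 5.7
eef_pos: [524.6, 16.0, 15.4]
orientation: [-0.0, 0.999, -0.037, 0.0]
ft_force: [0.3, -0.3, 1.8]
finger_gap: -0.002
finger_force: 0.0
```

Request:
{"api": "play_rows", "payload": {
  "motion": "-0.002 0 0 0;0 0 0 0;0 0 0 0"
}}

```text
clock: 6.0
eef_pos: [522.4, 16.1, 15.4]
orientation: [0.0, 0.999, -0.037, -0.0]
ft_force: [-0.6, -0.7, -0.0]
finger_gap: -0.002
finger_force: 0.0
```

Request:
{"api": "play_rows", "payload": {
  "motion": "-0.002 0 0 0;-0.001 0 0 0;0 0 0 0;0 0 0 0"
}}

```text
clock: 6.4
eef_pos: [519.4, 16.3, 15.5]
orientation: [-0.0, 0.999, -0.037, 0.0]
ft_force: [0.2, 1.5, 0.0]
finger_gap: -0.003
finger_force: 0.0
```

Request:
{"api": "play_rows", "payload": {
  "motion": "-0.001 0 0 0;-0.001 0 0 0;0 0 0 0;0 0 0 0"
}}

```text
clock: 6.8
eef_pos: [517.3, 16.5, 15.4]
orientation: [-0.0, 0.999, -0.037, -0.0]
ft_force: [-0.8, -0.1, -0.1]
finger_gap: -0.002
finger_force: 0.0
```

```bash
python3 - <<'E'
from h import *
snap('top','t2'); snap('side','s2'); s=robot.state();print(toI(s['eef_pos']),s['ft_force'])
a=cv2.imread('pics/t2.png');b=cv2.imread('pics/s2.png')
o=np.zeros((600,780,3),np.uint8)
o[:300]=cv2.resize(a[190:290,75:335],None,fx=3,fy=3,interpolation=2)
o[300:]=cv2.resize(b[170:270,130:390],None,fx=3,fy=3,interpolation=2);cv2.imwrite('pics/z2.png',o)
E
```

```text
[  47.93989144 -221.44773203] [-0.40589908  0.17092836  0.50997878]
```

View pics/z2.png

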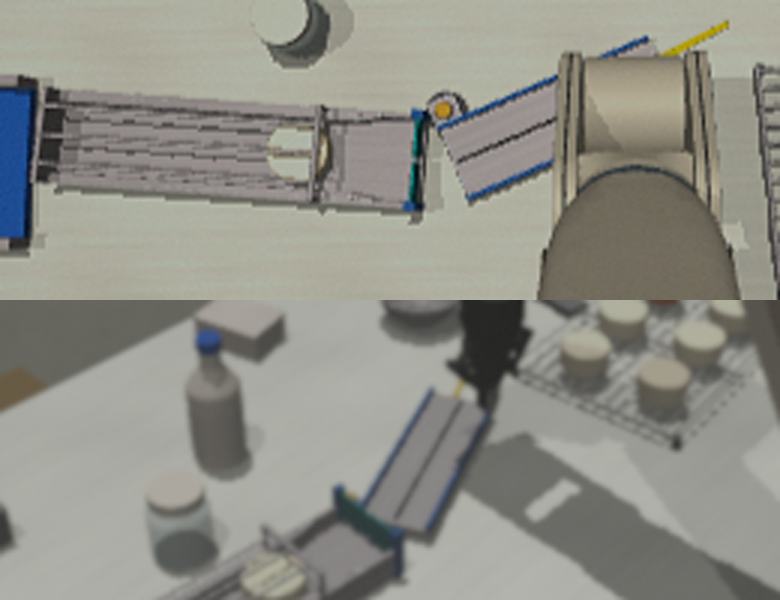

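```bash
python3 - <<'E'
from h import *
snap('side','s3'); snap('wrist','w3')
c=np.load('pics/s3.npz'); p=np.append(c['p'],1); print(c['p'])
b=cv2.imread('pics/s3.png'); b0=b[140:270,200:330]
def pr(w):
    q=c['T']@np.append(w,1); q=c['K']@q[:3]; return q[:2]/q[2]
o=cv2.resize(b0,(520,520),interpolation=2)
for w,col in((c['p'],(0,0,255)),(c['p']+[0,0,60],(0,255,0)),((616,3.1,29),(255,0,255)),((543,-28,29),(255,255,0)),((448.5,191.2,29),(0,255,255))):
    u=(pr(w)-[200,140])*4; print(u); cv2.circle(o,tuple(int(x) for x in u),4,col,-1)
w=cv2.resize(cv2.imread('pics/w3.png'),(280,210))
O=np.zeros((520,800,3),np.uint8);O[:,:520]=o;O[:210,520:]=w;cv2.imwrite('pics/z3.png',O)
E
```

```text
[517.41210995  16.4826758   15.43796502]
[367.35566141 295.80681599]
[370.10190681 242.80128998]
[297.71683517 232.71764556]
[378.4425981  250.82353062]
[292.32505034 414.93992696]
```

View pics/z3.png

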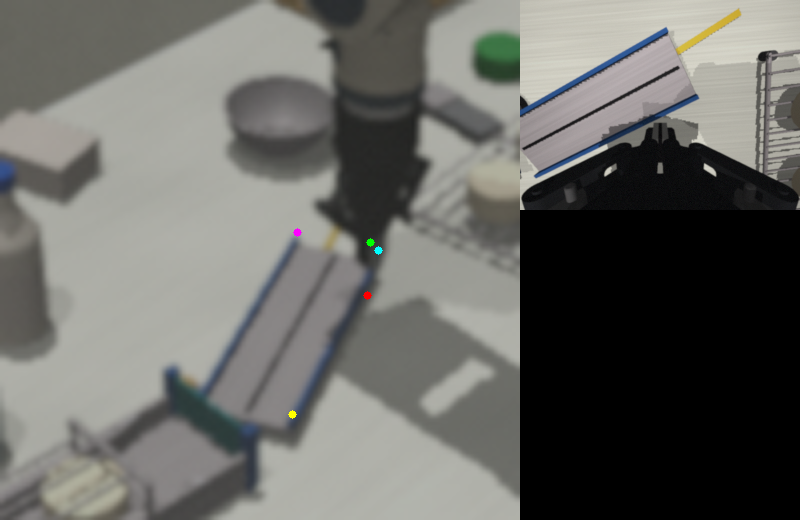

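```bash
python3 - <<'E'
from h import *
W=lambda x,y,z:(*toW(x,y),z)
plan([W(48,-221,70),W(182,-200,70),W(182,-200,6)],-.075)
a=cv2.imread('pics/w3.png'); cv2.circle(a,(278,235),3,(0,0,255),-1); cv2.imwrite('pics/w3b.png',a[100:340,100:500])
E
```

```text
at [517.4  16.5  15.4] yaw -0.0739 turn 0.0007
[517.5  16.9  70. ] tot [ 0.0001 -0.0004 -0.0546] n 2 row [ 0.     -0.0002 -0.0273]
[652.7  27.8  70. ] tot [ 0.134 -0.021 -0.   ] n 3 row [ 0.0447 -0.007  -0.    ]
[652.7  27.8   6. ] tot [ 0.    -0.     0.064] n 2 row [ 0.    -0.     0.032]
```

View pics/w3b.png

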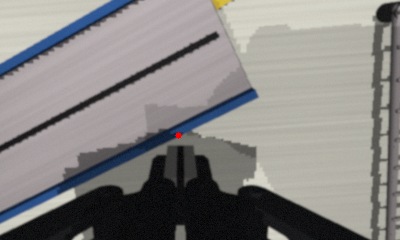

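The wall at crop (178,133) lies just past the finger tip at (180,147), so the finger rode over the wall. I'll go back and probe the table height in the open.

Request:
{"api": "play_rows", "payload": {
  "motion": "0 0 -0.027 0;0 0 -0.027 0;0.045 -0.007 0 0;0.045 -0.007 0 0;0.045 -0.007 0 0;0 0 0.032 0;0 0 0.028 0;0 0 0 0;0 0 0 0"
}}

```text
clock: 7.9
eef_pos: [653.0, 27.5, 9.2]
orientation: [0.0, 0.999, -0.037, -0.001]
ft_force: [-0.2, -0.7, 0.2]
finger_gap: 0.001
finger_force: 0.0
```

Request:
{"api": "play_rows", "payload": {
  "motion": "0 0 0.002 0;0 0 0.002 0;0 0 0 0;0 0 0 0"
}}

```text
clock: 8.3
eef_pos: [653.9, 27.5, 6.2]
orientation: [-0.0, 0.999, -0.037, 0.001]
ft_force: [-0.4, 0.5, -0.8]
finger_gap: 0.003
finger_force: 0.0
```

Request:
{"api": "play_rows", "payload": {
  "motion": "0 0 0.002 0;0 0 0.002 0;0 0 0 0;0 0 0 0"
}}

```text
clock: 8.7
eef_pos: [653.4, 27.5, 1.2]
orientation: [0.0, 0.999, -0.037, -0.0]
ft_force: [-0.2, -1.0, -0.3]
finger_gap: 0.002
finger_force: 0.0
```

Request:
{"api": "play_rows", "payload": {
  "motion": "0 0 0.002 0;0 0 0 0;0 0 0 0"
}}

```text
clock: 9.0
eef_pos: [653.5, 27.5, -0.7]
orientation: [0.0, 0.999, -0.037, -0.0]
ft_force: [0.8, 0.0, 0.1]
finger_gap: -0.001
finger_force: 0.0
```

Request:
{"api": "play_rows", "payload": {
  "motion": "0 0 0.002 0;0 0 0 0;0 0 0 0"
}}

```text
clock: 9.3
eef_pos: [653.5, 27.5, -2.7]
orientation: [0.0, 0.999, -0.037, -0.0]
ft_force: [0.6, -0.3, 0.2]
finger_gap: 0.001
finger_force: 0.0
```

Request:
{"api": "play_rows", "payload": {
  "motion": "0 0 0.001 0;0 0 0 0;0 0 0 0"
}}

```text
clock: 9.6
eef_pos: [653.5, 27.5, -3.6]
orientation: [-0.0, 0.999, -0.037, -0.0]
ft_force: [0.4, 0.4, -0.2]
finger_gap: -0.002
finger_force: 0.0
```

```bash
python3 - <<'E'
from h import *
print(robot.pinch_z); snap('side','s4'); snap('wrist','w4');snap('top','t4')
s=robot.state(); print(s['eef_pos'],s['q'],toI(s['eef_pos']))
c=np.load('pics/s4.npz'); q=c['T']@np.append(c['p'],1); q=c['K']@q[:3]; u=q[:2]/q[2]; print(u)
b=cv2.imread('pics/s4.png'); x,y=(u-50).astype(int); o=cv2.resize(b[y:y+100,x:x+100],(500,500),interpolation=2); cv2.circle(o,tuple(((u-[x,y])*5).astype(int)),4,(0,0,255),1)
w=cv2.imread('pics/w4.png')[110:310,180:480]
O=np.zeros((500,800,3),np.uint8);O[:,:500]=o;O[:200,500:]=w;cv2.imwrite('pics/z4.png',O)
E
```

```text
18.700000000000003
[653.5672848   27.45837744  -3.56163371] [2.37956110e-02 7.15386808e-01 1.64931017e+00 1.61864040e-07
 7.76868435e-01 1.66847773e+00] [ 182.88990321 -200.30081768]
[262.70807755 203.74960109]
```

View pics/z4.png

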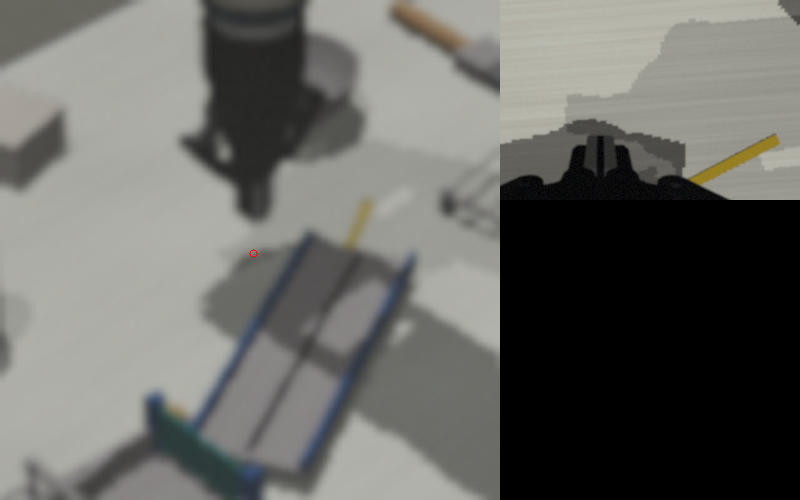

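```bash
python3 - <<'E'
from h import *
c=np.load('pics/s4.npz')
x0,y0=(np.array([262.708,203.75])-50).astype(int);print(x0,y0)
def pr(w,c=c):
    q=c['T']@np.append(w,1); q=c['K']@q[:3]; return (q[:2]/q[2]).round(1)
for n,w,m in (('tailU',(615.3,0,29),(312,235)),('tailL',(541,-32.5,29),(412,257)),('headL',(443.8,188.5,29),(303,470)),('pin',(541,219,32),(175,409))):
    print(n,pr(w),np.array(m)/5+[x0,y0])
tip=np.array((255,220))/5+[x0,y0]; print('tip',tip)
for z in (0,15,20,25,30,35): print(z,pr((653.5,27.5,z)))
E
```

```text
212 153
tailU [275.1 197.9] [274.4 200. ]
tailL [295.8 202.4] [294.4 204.4]
headL [274.7 244. ] [272.6 247. ]
pin [247.2 234.2] [247.  234.8]
tip [263. 197.]
0 [262.7 203. ]
15 [262.7 199.8]
20 [262.7 198.8]
25 [262.7 197.7]
30 [262.7 196.6]
35 [262.7 195.6]
```

Request:
{"api": "play_rows", "payload": {
  "motion": "0 0 0.004 0;0 0 0.004 0;0 0 0 0;0 0 0 0"
}}

```text
clock: 10.15
eef_pos: [653.3, 27.4, -11.9]
orientation: [0.0, 0.999, -0.037, -0.0]
ft_force: [0.5, 0.6, -0.8]
finger_gap: 0.002
finger_force: 0.0
```

Request:
{"api": "play_rows", "payload": {
  "motion": "0 0 0.003 0;0 0 0 0;0 0 0 0"
}}

```text
clock: 10.45
eef_pos: [653.5, 27.5, -14.7]
orientation: [0.0, 0.999, -0.037, -0.0]
ft_force: [-0.3, -0.3, -0.1]
finger_gap: -0.001
finger_force: 0.0
```

Request:
{"api": "play_rows", "payload": {
  "motion": "0 0 0.003 0;0 0 0 0;0 0 0 0"
}}

```text
clock: 10.75
eef_pos: [653.5, 27.4, -17.7]
orientation: [0.0, 0.999, -0.037, -0.0]
ft_force: [-0.4, -0.4, 0.6]
finger_gap: 0.004
finger_force: 0.0
```

Request:
{"api": "play_rows", "payload": {
  "motion": "0 0 0.002 0;0 0 0 0;0 0 0.002 0;0 0 0 0;0 0 0 0"
}}

```text
clock: 11.25
eef_pos: [653.5, 27.5, -21.7]
orientation: [-0.0, 0.999, -0.037, -0.0]
ft_force: [0.3, -0.4, 0.8]
finger_gap: -0.002
finger_force: 0.0
```

Request:
{"api": "play_rows", "payload": {
  "motion": "0 0 0.002 0;0 0 0 0;0 0 0 0"
}}

```text
clock: 11.55
eef_pos: [653.5, 27.5, -23.7]
orientation: [-0.0, 0.999, -0.037, -0.0]
ft_force: [0.4, -0.7, 0.2]
finger_gap: 0.003
finger_force: 0.0
```

Request:
{"api": "play_rows", "payload": {
  "motion": "0 0 0.002 0;0 0 0 0;0 0 0 0"
}}

```text
clock: 11.85
eef_pos: [653.5, 27.5, -25.7]
orientation: [-0.0, 0.999, -0.037, -0.0]
ft_force: [0.1, -0.8, 0.2]
finger_gap: -0.002
finger_force: 0.0
```

```bash
python3 - <<'E'
from h import *
snap('side','s5'); snap('wrist','w5')
a=cv2.imread('pics/s5.png')[150:250,212:312]; w=cv2.imread('pics/w5.png')[110:310,180:480]
O=np.zeros((500,800,3),np.uint8);O[:,:500]=cv2.resize(a,(500,500),interpolation=2);O[:200,500:]=w;cv2.imwrite('pics/z5.png',O)
E
```

```text
(no output)
```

View pics/z5.png

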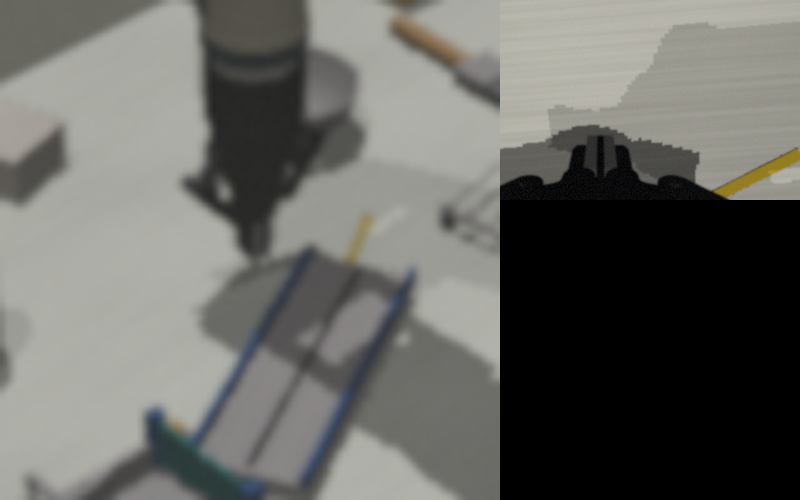

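Finger tip at about (258,258) is now close to the table, about 15 mm above it. The reported TCP therefore lies about 40 mm beyond the real tip. I'll lower a little and push.

Request:
{"api": "play_rows", "payload": {
  "motion": "0 0 0.003 0;0 0 0 0;-0.013 0.003 0 0;-0.013 0.003 0 0;-0.013 0.003 0 0;-0.013 0.003 0 0;-0.013 0.003 0 0;-0.013 0.003 0 0;0 0 0 0"
}}

```text
clock: 12.85
eef_pos: [572.7, 15.1, -28.7]
orientation: [0.0, 0.999, -0.037, -0.001]
ft_force: [-1.3, -1.0, 0.3]
finger_gap: 0.002
finger_force: 0.0
```

Request:
{"api": "play_rows", "payload": {
  "motion": "-0.01 0.002 0 0;-0.01 0.002 0 0;-0.01 0.002 0 0;-0.01 0.001 0 0;0 0 0 0;0 0 0 0"
}}

```text
clock: 13.45
eef_pos: [533.3, 11.2, -28.7]
orientation: [0.0, 0.999, -0.037, -0.001]
ft_force: [1.1, 0.5, 0.5]
finger_gap: -0.003
finger_force: 0.0
```

```bash
cat >> h.py <<'E'
def slide_ang(f='top'):
    d=capture('top'); c={'K':d['camera_matrix'],'T':d['world_to_cam']}; im=d['color'].astype(int)
    cv2.imwrite(f'pics/{f}.png',d['color'][:,:,::-1]); np.savez(f'pics/{f}.npz',K=c['K'],T=c['T'],p=0,q=0)
    m=(im[...,2]>im[...,0]+40)&(im[...,2]>70); m[:, :216]=0; m[:,330:]=0;m[:190]=0;m[290:]=0
    v,u=np.where(m); return np.array([toI(ray(f,a,b,29)) for a,b in zip(u,v)])
E
python3 - <<'E'
from h import *
s=robot.state();print(toI(s['eef_pos']),s['eef_pos'],s['ft_force'])
P=slide_ang('t6'); P=P[P[:,1]<-10]; P=P[np.argsort(P[:,1])]; print(len(P)); print(P[::max(1,len(P)//25)].round(0).tolist())
E
```

```text
[  64.13712282 -225.57504415] [533.25454968  11.15331249 -28.66299011] [1.05598754 0.46325915 0.53683496]
125
[[43.0, -143.0], [43.0, -136.0], [-37.0, -133.0], [45.0, -127.0], [41.0, -120.0], [44.0, -117.0], [-39.0, -111.0], [-36.0, -107.0], [43.0, -101.0], [-40.0, -95.0], [-37.0, -91.0], [42.0, -85.0], [-41.0, -79.0], [42.0, -76.0], [-38.0, -69.0], [-42.0, -63.0], [40.0, -60.0], [-40.0, -53.0], [43.0, -50.0], [39.0, -44.0], [-41.0, -38.0], [-41.0, -31.0], [-42.0, -25.0], [41.0, -21.0], [-39.0, -15.0]]
```

Request:
{"api": "play_rows", "payload": {
  "motion": "-0.003 0 0 0;-0.002 0 0 0;0 0 0 0;0 0 0 0"
}}

```text
clock: 13.9
eef_pos: [529.1, 11.6, -28.6]
orientation: [-0.0, 0.999, -0.037, 0.0]
ft_force: [1.3, 1.1, 0.6]
finger_gap: -0.002
finger_force: 0.4
```

Request:
{"api": "play_rows", "payload": {
  "motion": "-0.002 0 0 0;0 0 0 0;0 0 0 0"
}}

```text
clock: 14.2
eef_pos: [527.1, 11.8, -28.5]
orientation: [-0.0, 0.999, -0.037, 0.0]
ft_force: [1.3, 0.5, -0.6]
finger_gap: -0.0
finger_force: 0.6
```

Request:
{"api": "play_rows", "payload": {
  "motion": "-0.002 0 0 0;0 0 0 0;0 0 0 0"
}}

```text
clock: 14.5
eef_pos: [524.8, 11.9, -28.6]
orientation: [0.0, 0.999, -0.037, -0.0]
ft_force: [0.8, 0.6, 0.9]
finger_gap: -0.004
finger_force: 0.5
```

```bash
python3 - <<'E'
from h import *
s=robot.state();print(toI(s['eef_pos']),s['ft_force'])
P=slide_ang('t7'); P=P[P[:,1]<-25]
for f in (P[P[:,0]>10],P[P[:,0]<-10]): print(len(f),np.polyfit(f[:,1],f[:,0],1))
E
```

```text
[  55.65820336 -225.45539188] [0.77341511 0.59466694 0.90947136]
49 [-2.11578697e-03  4.02885215e+01]
54 [-2.84309135e-03 -4.11020834e+01]
```

Request:
{"api": "play_rows", "payload": {
  "motion": "-0.002 0 0 0;0 0 0 0;0 0 0 0"
}}

```text
clock: 14.85
eef_pos: [524.8, 11.9, -28.3]
orientation: [-0.0, 0.999, -0.037, 0.002]
ft_force: [5.6, -0.4, -2.7]
finger_gap: 0.001
finger_force: 2.7
```

Request:
{"api": "play_rows", "payload": {
  "motion": "-0.002 0 0 0;0 0 0 0;0 0 0 0;0 0 0 0"
}}

```text
clock: 15.25
eef_pos: [525.0, 12.0, -27.9]
orientation: [-0.0, 0.999, -0.037, 0.004]
ft_force: [10.5, -1.0, -4.2]
finger_gap: -0.005
finger_force: 4.9
```

Stop reached: the force rises and the slide reads 0.00 rad. Next I'll probe the table so the tip height is known exactly.

Request:
{"api": "play_rows", "payload": {
  "motion": "0.015 0 0 0;0.02 0 0 0;0 0 0.005 0;0 0 0.003 0;0 0 0 0;0 0 0 0"
}}

```text
clock: 15.85
eef_pos: [554.4, 9.7, -37.0]
orientation: [0.0, 0.999, -0.037, -0.001]
ft_force: [0.1, 0.5, -0.5]
finger_gap: -0.001
finger_force: 0.0
```

Request:
{"api": "play_rows", "payload": {
  "motion": "0 0 0.002 0;0 0 0 0;0 0 0 0"
}}

```text
clock: 16.15
eef_pos: [555.8, 9.6, -38.5]
orientation: [0.0, 0.999, -0.037, -0.0]
ft_force: [0.9, -0.0, -0.8]
finger_gap: 0.0
finger_force: 0.0
```

Request:
{"api": "play_rows", "payload": {
  "motion": "0 0 0.002 0;0 0 0 0;0 0 0 0"
}}

```text
clock: 16.45
eef_pos: [556.2, 9.6, -39.8]
orientation: [-0.0, 0.999, -0.037, 0.0]
ft_force: [-1.6, -0.2, 8.3]
finger_gap: -0.006
finger_force: 4.3
```

Request:
{"api": "play_rows", "payload": {
  "motion": "0 0 0.002 0;0 0 0 0;0 0 0 0"
}}

```text
clock: 16.75
eef_pos: [556.2, 9.6, -40.0]
orientation: [-0.0, 0.999, -0.037, 0.0]
ft_force: [-8.5, 0.0, 31.2]
finger_gap: 0.005
finger_force: 15.6
```

Request:
{"api": "play_rows", "payload": {
  "motion": "0 0 -0.03 0;0 0 -0.05 0;0 0 -0.05 0;0 0 0 0",
  "hand": 1
}}

```text
clock: 17.15
eef_pos: [560.8, 9.6, 93.9]
orientation: [-0.0, 0.999, -0.037, 0.006]
ft_force: [2.0, 0.4, 0.7]
finger_gap: 0.68
finger_force: 0.0
```

```bash
cat >> h.py <<'E'
def rackch(f):
    d,s=snap('top',f); im=d['color'].astype(int); hs=cv2.cvtColor(d['color'],cv2.COLOR_RGB2HSV)
    x0,x1,y0,y1=320,450,195,295
    g=cv2.resize(cv2.cvtColor(d['color'],cv2.COLOR_RGB2GRAY)[y0:y1,x0:x1],None,fx=4,fy=4,interpolation=cv2.INTER_CUBIC)
    c=cv2.HoughCircles(cv2.GaussianBlur(g,(7,7),0),cv2.HOUGH_GRADIENT,1,70,param1=80,param2=14,minRadius=38,maxRadius=48)
    for u,v,r in c[0]:
        u=(u+.5)/4-.5+x0;v=(v+.5)/4-.5+y0
        col=im[int(v)-2:int(v)+3,int(u)-2:int(u)+3].mean((0,1)).astype(int); w=ray(f,u,v,52)
        print('px',round(u,1),round(v,1),'r',round(r/4,1),'W',w[:2].round(1),col)
E
python3 - <<'E'
from h import *
rackch('t8'); s=robot.state(); print(s['eef_pos'],s['finger_gap'])
E
```

```text
px 418.0 222.5 r 10.5 W [ 546.7 -398.6] [178  94  10]
px 420.8 258.5 r 10.8 W [ 434.5 -402.3] [173 177 156]
px 388.8 262.0 r 10.5 W [ 424.3 -302.8] [173 178 160]
px 355.2 267.2 r 9.9 W [ 408.7 -198.5] [174 170 140]
px 382.2 226.8 r 10.8 W [ 534.1 -286.3] [174 178 161]
px 349.0 232.0 r 10.4 W [ 518.3 -181.8] [175 172 142]
px 342.2 250.5 r 11.6 W [ 460.7 -159.4] [138 136 126]
px 360.5 249.0 r 11.0 W [ 465.  -216.3] [126 125 115]
[558.8393648    9.62353059  91.08929542] 0.7649626373412675
```

```bash
python3 - <<'E'
from h import *
W=lambda x,y,z:(*toW(x,y),z)
plan([(518.5,-181.4,40),(518.5,-181.4,-22),(518.5,-181.4,60),W(0,-185,60),W(0,-185,-21),W(0,-185,40),W(0,-262,40)],-.075)
E
```

```text
at [558.8   9.6  91.1] yaw -0.0738 turn 0.0008
[ 518.5 -181.4   40. ] tot [-0.0259  0.1935  0.0511] n 5 row [-0.0052  0.0387  0.0102]
[ 518.5 -181.4  -22. ] tot [ 0.    -0.     0.062] n 2 row [ 0.    -0.     0.031]
[ 518.5 -181.4   60. ] tot [ 0.    -0.    -0.082] n 2 row [ 0.    -0.    -0.041]
[472.3  56.4  60. ] tot [-0.0639 -0.2337 -0.    ] n 5 row [-0.0128 -0.0467 -0.    ]
[472.3  56.4 -21. ] tot [ 0.    -0.     0.081] n 2 row [ 0.     -0.      0.0405]
[472.3  56.4  40. ] tot [ 0.    -0.    -0.061] n 2 row [ 0.     -0.     -0.0305]
[466.6 -20.4  40. ] tot [ 0.     0.077 -0.   ] n 2 row [ 0.      0.0385 -0.    ]
```

Request:
{"api": "play_rows", "payload": {
  "motion": "-0.005 0.039 0.01 0;-0.005 0.039 0.01 0;-0.005 0.039 0.01 0;-0.005 0.039 0.01 0;-0.006 0.037 0.01 0;0 0 0 0;0 0 0 0;0 0 0 0"
}}

```text
clock: 18.0
eef_pos: [515.4, -180.1, 36.8]
orientation: [-0.0, 0.999, -0.037, -0.001]
ft_force: [0.5, -0.3, -0.2]
finger_gap: 1.001
finger_force: 0.0
```

```bash
python3 - <<'E'
from h import *
d,s=snap('wrist','w9'); print(s['finger_gap'])
plan([(518.5,-181.4,-22)],-.075)
E
```

```text
1.0008841438751164
at [ 515.8 -180.    37.1] yaw -0.0728 turn 0.0014
[ 518.5 -181.4  -22. ] tot [0.0028 0.0012 0.0591] n 2 row [0.0014 0.0006 0.0296]
```

View pics/w9.png

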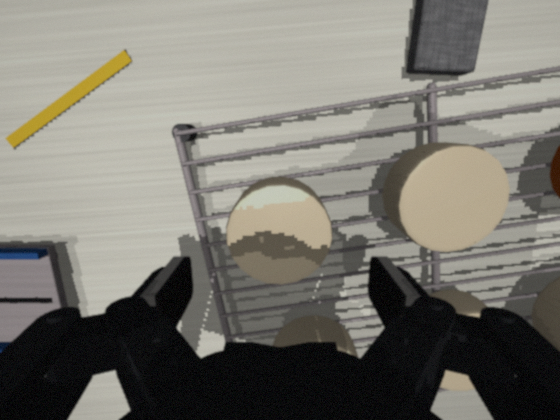

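Wrist view: cheese centred at (280,233) between the open fingers at (190,270) and (370,270). I'll descend and grip.

Request:
{"api": "play_rows", "payload": {
  "motion": "0.001 0 0.03 0;0.001 0 0.029 0;0 0 0 0;0 0 0 0"
}}

```text
clock: 18.45
eef_pos: [517.8, -180.1, -21.5]
orientation: [-0.0, 0.999, -0.036, -0.001]
ft_force: [1.1, 0.0, 0.7]
finger_gap: 0.998
finger_force: 0.0
```

Request:
{"api": "play_rows", "payload": {
  "motion": "0 0 0 0;0 0 0 0;0 0 0 0;0 0 0 0;0 0 0 0;0 0 0 0",
  "hand": -1,
  "squeeze": 40
}}

```text
clock: 19.05
eef_pos: [519.0, -181.3, -20.0]
orientation: [0.0, 0.999, -0.037, 0.001]
ft_force: [0.8, 1.8, 6.8]
finger_gap: 0.764
finger_force: 44.7
```

Request:
{"api": "play_rows", "payload": {
  "motion": "0 0 -0.02 0;0 0 -0.03 0;0 0 -0.035 0;-0.012 -0.046 0 0;-0.013 -0.047 0 0;-0.013 -0.047 0 0;-0.013 -0.047 0 0;-0.013 -0.047 0 0;0 0 0 0;0 0 0 0"
}}

```text
clock: 20.05
eef_pos: [471.2, 58.1, 64.0]
orientation: [0.0, 0.999, -0.035, 0.0]
ft_force: [0.9, 0.2, -0.4]
finger_gap: 0.761
finger_force: 45.1
```

```bash
python3 - <<'E'
from h import *
W=lambda x,y,z:(*toW(x,y),z)
s=robot.state(); print(s['finger_gap'],s['finger_force'],toI(s['eef_pos']))
plan([W(0,-185,60),W(0,-185,-20)],-.075)
E
```

```text
0.7613060848595605 45.067850947380066 [  -1.22931158 -183.43831319]
at [471.2  58.1  64. ] yaw -0.0707 turn 0.0027
[472.3  56.4  60. ] tot [0.0012 0.0016 0.004 ] n 1 row [0.0012 0.0016 0.004 ]
[472.3  56.4 -20. ] tot [ 0.   -0.    0.08] n 2 row [ 0.   -0.    0.04]
```

Request:
{"api": "play_rows", "payload": {
  "motion": "0.001 0 0.035 0;0 0 0.03 0;0 0 0.015 0;0 0 0.003 0;0 0 0 0;0 0 0 0"
}}

```text
clock: 20.65
eef_pos: [472.9, 55.7, -19.2]
orientation: [-0.0, 0.999, -0.038, 0.0]
ft_force: [-1.1, 0.1, -1.6]
finger_gap: 0.759
finger_force: 45.2
```

Request:
{"api": "play_rows", "payload": {
  "motion": "0 0 0 0;0 0 0 0;0 0 0 0;0 0 0 0;0 0 -0.02 0;0 0 -0.03 0;0 0 -0.02 0;0 0 0 0",
  "hand": 1
}}

```text
clock: 21.45
eef_pos: [474.2, 57.2, 52.8]
orientation: [-0.0, 0.999, -0.037, 0.002]
ft_force: [-0.3, -0.0, 0.0]
finger_gap: 0.998
finger_force: 0.0
```

Request:
{"api": "play_rows", "payload": {
  "motion": "0 0.02 0 0;0 0.03 0 0;0 0.035 0 0;0 0 0 0;0 0 0 0;0 0 0.03 0;0 0 0.03 0;0 0 0 0",
  "hand": -1
}}

```text
clock: 22.25
eef_pos: [463.1, -26.6, -12.5]
orientation: [-0.0, 0.999, -0.036, -0.003]
ft_force: [-0.2, 0.3, 0.4]
finger_gap: 0.004
finger_force: 0.0
```

```bash
python3 - <<'E'
from h import *
s=robot.state(); print(s['finger_gap'],toI(s['eef_pos']),s['eef_pos'])
plan([],-.075)
d,s=snap('wrist','w10')
print(circ('w10',52,box=(120,440,0,200),rad=(25,70)).round(1))
b=d['color'].copy(); 
t,_=snap('top','t10')
O=np.zeros((420,800,3),np.uint8);O[:,:560]=cv2.imread('pics/w10.png');O[:300,560:]=cv2.resize(cv2.imread('pics/t10.png')[200:300,210:290],(240,300));cv2.imwrite('pics/z10.png',O)
E
```

```text
0.004344541267462428 [  -2.96049915 -268.51153978] [463.12833228 -26.63487566 -12.46092322]
at [463.1 -26.6 -12.5] yaw -0.0727 turn 0.0015
[[408.5  62.5  59.4 550.2 -80.1  21.3]
 [402.5 171.5  63.8 511.  -79.6  25.2]
 [287.5 189.5  43.6 507.  -33.8  17.5]]
```

Request:
{"api": "play_rows", "payload": {
  "motion": "0.003 -0.005 0 0;0 -0.01 0 0;0 -0.015 0 0;0 -0.015 0 0;0 -0.015 0 0;0 -0.015 0 0;0 -0.015 0 0;0 -0.015 0 0;0 -0.015 0 0;0 -0.015 0 0"
}}

```text
clock: 23.35
eef_pos: [479.6, 108.1, -8.5]
orientation: [-0.0, 0.999, -0.037, 0.001]
ft_force: [-0.1, -0.6, 0.6]
finger_gap: 0.001
finger_force: 0.2
```

```bash
python3 - <<'E'
from h import *
s=robot.state(); print(toI(s['eef_pos']),s['eef_pos'],s['ft_force'])
snap('side','s11');d,_=snap('top','t11')
O=np.zeros((420,800,3),np.uint8);O[:,:]=cv2.resize(cv2.imread('pics/s11.png')[170:275,130:330],(800,420),interpolation=2);cv2.imwrite('pics/z11.png',O)
E
```

```text
[   3.35464567 -132.90018047] [479.58704354 108.12206349  -8.5335299 ] [-0.08461866 -0.59454121  0.63295026]
```

View pics/z11.png

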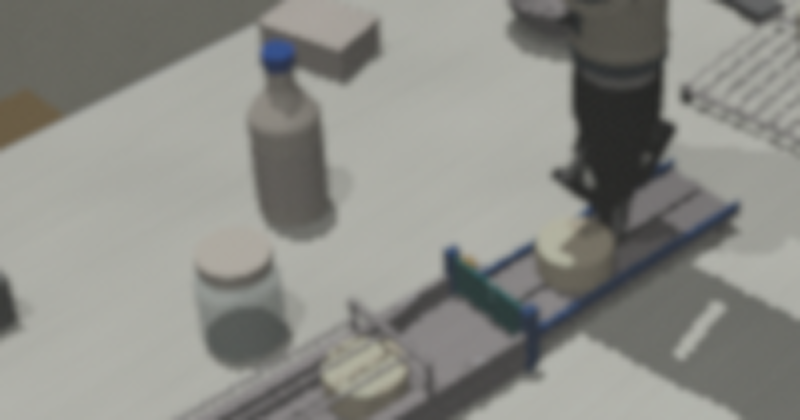

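The cheese is flat in the trough and moving ahead of the finger at zoom (575,255), and the gate is shut. I'll continue.

Request:
{"api": "play_rows", "payload": {
  "motion": "-0.002 -0.012 0 0;0 -0.012 0 0;0 -0.012 0 0;0 -0.012 0 0;0 -0.012 0 0;0 -0.012 0 0;0 -0.012 0 0;0 -0.012 0 0;0 -0.012 0 0;0 0 0 0"
}}

```text
clock: 24.45
eef_pos: [485.4, 216.2, -9.5]
orientation: [-0.0, 0.999, -0.036, 0.001]
ft_force: [-0.6, 0.2, -0.1]
finger_gap: -0.002
finger_force: 0.0
```

```bash
python3 - <<'E'
from h import *
s=robot.state(); print(toI(s['eef_pos']),s['ft_force']); plan([(*toW(0,40),-10)],-.075)
E
```

```text
[  1.06326019 -24.69575227] [-0.56019349  0.23440862 -0.14427147]
at [485.4 216.2  -9.5] yaw -0.0726 turn 0.0015
[489.2 280.8 -10. ] tot [-0.0011 -0.0647  0.0005] n 2 row [-0.0005 -0.0323  0.0002]
```

Continue slowly to y = 40, stop, then lift straight up.

Request:
{"api": "play_rows", "payload": {
  "motion": "0 -0.01 0 0;0 -0.01 0 0;0 -0.01 0 0;0 -0.01 0 0;0 -0.01 0 0;0 -0.008 0 0;0 -0.005 0 0;0 -0.002 0 0;0 0 0 0;0 0 0 0"
}}

```text
clock: 25.45
eef_pos: [490.1, 279.3, -9.5]
orientation: [-0.0, 0.999, -0.037, 0.0]
ft_force: [1.3, 0.7, -0.5]
finger_gap: -0.003
finger_force: 0.8
```

Request:
{"api": "play_rows", "payload": {
  "motion": "0 0 -0.03 0;0 0 -0.05 0;0 0 -0.05 0;0 0.02 0 0;0 0.045 0 0;0 0.045 0 0;0 0.045 0 0;0 0.045 0 0;0 0.045 0 0;0 0 0 0",
  "hand": -1
}}

```text
clock: 26.45
eef_pos: [470.4, 30.6, 120.4]
orientation: [0.0, 0.999, -0.04, -0.001]
ft_force: [0.2, -0.5, -0.2]
finger_gap: 0.004
finger_force: 0.0
```

```bash
cat >> h.py <<'E'
def bed(f):
    "bed cheeses: profile of yellowish-white along bed axis, from top view"
    d,s=snap('top',f); im=cv2.GaussianBlur(d['color'],(3,3),0).astype(int)
    c=np.load(f'pics/{f}.npz'); out=[]
    for y in range(-260,395,6):
        w=np.array([[*toW(x,y),50,1] for x in (-24,-14,14,24)]).T
        q=c['K']@(c['T']@w)[:3]; q=(q[:2]/q[2]).round().astype(int)
        p=im[q[1],q[0]]; out.append((y,round(float((p[:,1]-p[:,2]).mean())),round(float(p.mean()))))
    print(' '.join(f'{y}:{a}/{b}' for y,a,b in out))
E
python3 - <<'E'
from h import *
s=robot.state(); print(toI(s['eef_pos']),s['eef_pos'],s['ft_force']); bed('t12')
E
```

```text
[-9.03223453e-03 -2.10890918e+02] [470.38899839  30.60261131 120.37422367] [ 0.22751223 -0.54360946 -0.19472709]
-260:19/137 -254:20/141 -248:20/141 -242:20/142 -236:20/142 -230:20/142 -224:20/142 -218:20/144 -212:20/146 -206:20/147 -200:20/146 -194:21/146 -188:21/147 -182:20/147 -176:21/147 -170:21/146 -164:20/143 -158:20/140 -152:19/135 -146:13/92 -140:14/102 -134:19/135 -128:12/100 -122:18/129 -116:14/131 -110:3/141 -104:2/147 -98:3/146 -92:1/146 -86:2/145 -80:2/145 -74:3/145 -68:2/145 -62:2/144 -56:2/144 -50:2/144 -44:3/144 -38:2/144 -32:2/144 -26:1/144 -20:2/145 -14:2/128 -8:6/106 -2:1/64 4:2/54 10:2/127 16:2/145 22:2/144 28:2/144 34:2/144 40:2/136 46:2/118 52:8/103 58:13/121 64:14/154 70:14/169 76:12/172 82:13/171 88:14/171 94:18/167 100:26/142 106:12/111 112:3/104 118:8/86 124:15/107 130:14/148 136:14/160 142:14/158 148:15/162 154:16/160 160:16/160 166:17/157 172:14/154 178:10/143 184:3/132 190:2/128 196:3/131 202:2/131 208:2/132 214:2/129 220:2/128 226:2/127 232:2/128 238:2/123 244:2/130 250:2/131 256:2/129 262:2/127 268:2/127 274:2/127 280:2/127 286:2/127 292:2/129 298:2/127 304:2/120 310:2/124 316:2/125 322:2/124 328:2/118 334:2/126 340:2/127 346:2/123 352:2/120 358:2/118 364:2/103 370:2/102 376:2/91 382:0/46 388:1/45 394:0/44
```

Cheese in the bed at y≈86, and the next one at about 152. Flaps are dark at y≈0, so they look shut. On to the next cheese.

Request:
{"api": "play_rows", "payload": {
  "motion": "0 0.04 0.01 0;-0.005 0.045 0.01 0;-0.01 0.045 0.01 0;-0.01 0.04 0.01 0;-0.01 0.03 0.01 0;-0.005 0.02 0.01 0;0 0 0 0",
  "hand": 1
}}

```text
clock: 27.2
eef_pos: [414.6, -182.2, 59.5]
orientation: [-0.0, 0.999, -0.038, -0.001]
ft_force: [0.0, -0.1, 0.8]
finger_gap: 0.999
finger_force: 0.0
```

```bash
python3 - <<'E'
from h import *
s=robot.state(); print(toI(s['eef_pos']))
rackch('t13')
np.set_printoptions(suppress=True)
d,s=snap('wrist','w13'); print(circ('w13',52,box=(140,420,80,320),rad=(25,70)).round(1))
plan([(409.5,-198.5,40),(409.5,-198.5,-19)],-.075)
E
```

```text
[ -39.67382406 -427.26231656]
px 381.5 227.0 r 10.2 W [ 533.3 -284. ] [174 178 161]
px 420.5 258.5 r 10.5 W [ 434.5 -401.5] [172 177 156]
px 414.8 223.8 r 10.2 W [ 542.8 -388.3] [178  96  10]
px 342.2 246.0 r 10.5 W [ 474.7 -159.7] [167 169 154]
px 376.8 277.5 r 11.8 W [ 376.9 -264.1] [153 145 125]
[[ 281.5  235.5   68.3  412.2 -183.1   46.5]
 [ 346.5  121.5   68.3  483.4 -228.4   41.9]
 [ 267.5  129.5   67.2  482.3 -179.6   41.5]
 [ 246.5   93.5   62.8  504.  -168.9   37.6]
 [ 307.5   97.5   68.3  499.  -205.2   41.1]
 [ 271.5  182.5   65.   449.1 -179.3   42.1]
 [ 398.5  207.5   56.2  426.1 -262.    37.3]
 [ 317.5  254.5   68.3  396.3 -207.    47.4]
 [ 371.5  166.5   68.3  454.6 -243.9   43.6]
 [ 312.5  174.5   65.   452.3 -206.1   41.8]
 [ 347.5  219.5   63.9  420.3 -228.1   42.9]
 [ 230.5  155.5   56.1  468.3 -154.9   35.5]
 [ 283.5  288.5   58.3  371.7 -181.6   41.9]
 [ 244.5  267.5   66.1  390.2 -155.4   46.5]
 [ 370.5  317.5   58.4  342.9 -244.1   43.2]
 [ 373.5  271.5   45.   380.4 -245.9   31.8]
 [ 396.5  131.5   29.4  475.1 -259.1   18.2]
 [ 411.5  286.5   43.8  366.4 -273.2   31.4]
 [ 245.5  216.5   43.6  427.5 -160.1   29.2]
 [ 187.5  309.5   51.4  359.7 -110.    37.8]
 [ 212.5  117.5   36.1  491.9 -146.7   22.1]
 [ 230.5  305.5   44.9  360.7 -141.9   32.8]
 [ 178.5  198.5   43.8  443.1 -117.4   28.8]]
at [ 415.7 -180.9   60.4] yaw -0.0745 turn 0.0003
[ 409.5 -198.5   40. ] tot [-0.0049  0.018   0.0204] n 1 row [-0.0049  0.018   0.0204]
[ 409.5 -198.5  -19. ] tot [ 0.    -0.     0.059] n 2 row [ 0.     -0.      0.0295]
```

```bash
cat >> h.py <<'E'
def rackf(f,snapit=False):
    if snapit: snap('top',f)
    im=cv2.imread(f'pics/{f}.png'); x0,x1,y0,y1=320,450,195,295
    g=cv2.resize(cv2.cvtColor(im,6)[y0:y1,x0:x1],None,fx=4,fy=4,interpolation=2)
    c=cv2.HoughCircles(cv2.GaussianBlur(g,(7,7),0),cv2.HOUGH_GRADIENT,1,70,param1=80,param2=14,minRadius=38,maxRadius=46)
    for u,v,r in c[0]:
        u=(u+.5)/4-.5+x0;v=(v+.5)/4-.5+y0; print('r',round(r/4,1),'W',ray(f,u,v,52)[:2].round(1),im[int(v),int(u)])
E
python3 - <<'E'
from h import *
for f in('top0','t6','t11','t12'): print(f); rackf(f)
print(ray('w1',194,191,52,True))
a=cv2.imread('pics/w13.png'); b=cv2.imread('pics/t12.png')
O=np.zeros((420,800,3),np.uint8);O[:,:560]=a;O[:300,560:]=cv2.resize(b[195:295,320:400],(240,300));O[300:390,560:]=cv2.resize(b[215:275,115:275],(240,90));cv2.imwrite('pics/z13.png',O)
E
```

```text
top0
r 10.0 W [ 532.5 -283.9] [156 173 169]
r 11.4 W [ 411.8 -202.5] [160 174 170]
r 10.8 W [ 424.3 -305.1] [155 174 168]
r 10.2 W [ 519.1 -180.3] [161 174 169]
r 11.1 W [ 435.3 -402.3] [153 172 169]
r 10.0 W [ 545.1 -397. ] [ 10  92 171]
r 10.0 W [ 459.1 -157. ] [159 174 174]
t6
r 10.0 W [ 532.5 -283.9] [162 178 174]
r 10.0 W [ 409.5 -198.5] [140 169 173]
r 9.9 W [ 517.5 -181. ] [166 178 174]
r 10.5 W [ 434.5 -401.5] [157 179 174]
r 10.2 W [ 425.1 -302. ] [161 179 174]
r 9.7 W [ 545.1 -396.2] [ 10  93 176]
r 10.0 W [ 459.9 -157.8] [ 91  99 100]
t11
r 10.0 W [ 409.5 -198.5] [164 178 173]
r 10.5 W [ 433.8 -401.5] [156 177 173]
r 10.2 W [ 423.5 -302. ] [160 178 174]
r 10.0 W [ 532.5 -283.1] [162 179 175]
r 9.7 W [ 544.3 -397. ] [ 10  97 179]
r 11.4 W [ 459.9 -157. ] [115 126 125]
t12
r 10.2 W [ 409.5 -199.3] [139 169 173]
r 9.7 W [ 544.4 -396.2] [ 10  92 175]
r 10.0 W [ 532.5 -283.1] [162 177 173]
r 10.5 W [ 424.3 -303.5] [159 177 172]
r 10.5 W [ 434.5 -401.5] [153 175 171]
[ 413.14779341 -201.71743381   52.        ]
```

View pics/z13.png

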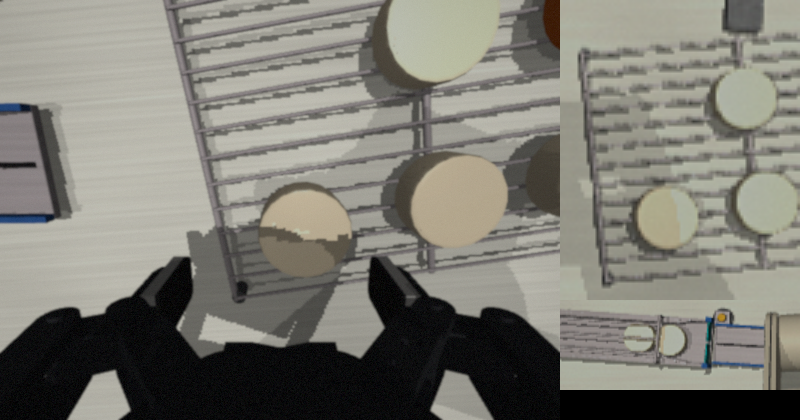

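View: cheese at wrist (306,231). The bed inset shows two cheeses and shut flaps. The picks agree at (410,-199).

Request:
{"api": "play_rows", "payload": {
  "motion": "-0.004 0.018 0.01 0;0 0 0.03 0;0 0 0.03 0;0 0 0.01 0;0 0 0 0;0 0 0 0"
}}

```text
clock: 27.9
eef_pos: [410.9, -198.8, -18.9]
orientation: [0.0, 0.999, -0.036, 0.0]
ft_force: [-0.1, 1.1, -0.2]
finger_gap: 1.0
finger_force: 0.0
```

Request:
{"api": "play_rows", "payload": {
  "motion": "0 0 0 0;0 0 0 0;0 0 0 0;0 0 0 0;0 0 0 0;0 0 0 0",
  "hand": -1
}}

```text
clock: 28.5
eef_pos: [411.2, -199.5, -18.3]
orientation: [0.0, 0.999, -0.037, 0.001]
ft_force: [0.1, 2.6, 6.4]
finger_gap: 0.762
finger_force: 43.1
```

Request:
{"api": "play_rows", "payload": {
  "motion": "0 0 -0.02 0;0 0 -0.03 0;0 0 -0.035 0;0 0 0 0"
}}

```text
clock: 28.9
eef_pos: [413.0, -200.7, 69.6]
orientation: [0.002, 0.999, -0.037, 0.004]
ft_force: [1.3, -0.7, -2.0]
finger_gap: 0.76
finger_force: 45.3
```

```bash
python3 - <<'E'
from h import *
plan([(*toW(0,-185),63),(*toW(0,-185),-18)],-.075)
E
```

```text
at [ 413.  -200.7   69.6] yaw -0.074 turn 0.0006
[472.3  56.4  63. ] tot [ 0.0399 -0.2608  0.0066] n 6 row [ 0.0067 -0.0435  0.0011]
[472.3  56.4 -18. ] tot [ 0.    -0.     0.081] n 2 row [ 0.     -0.      0.0405]
```

Request:
{"api": "play_rows", "payload": {
  "motion": "0.006 -0.044 0 0;0.007 -0.044 0 0;0.007 -0.044 0 0;0.007 -0.043 0 0;0.006 -0.043 0 0;0.006 -0.043 0 0;0 0 0 0;0 0 0 0"
}}

```text
clock: 29.7
eef_pos: [467.9, 59.1, 65.1]
orientation: [0.0, 0.999, -0.036, -0.0]
ft_force: [-0.7, -0.1, -1.1]
finger_gap: 0.758
finger_force: 45.4
```

```bash
python3 - <<'E'
from h import *
s=robot.state(); print(s['finger_gap'],s['finger_force'],toI(s['eef_pos']))
plan([(*toW(0,-185),-18)],-.075)
E
```

```text
0.7580605060388246 45.4004967212677 [  -4.60742465 -182.66763713]
at [467.9  59.1  65.1] yaw -0.0712 turn 0.0024
[472.3  56.4 -18. ] tot [0.0046 0.0023 0.0831] n 2 row [0.0023 0.0012 0.0415]
```

Request:
{"api": "play_rows", "payload": {
  "motion": "0.003 0.001 0.035 0;0 0 0.03 0;0 0 0.015 0;0 0 0.003 0;0 0 0 0;0 0 0 0"
}}

```text
clock: 30.3
eef_pos: [470.9, 55.8, -17.5]
orientation: [0.0, 0.999, -0.038, -0.0]
ft_force: [0.2, -0.4, -1.3]
finger_gap: 0.757
finger_force: 45.7
```

Request:
{"api": "play_rows", "payload": {
  "motion": "0 0 0 0;0 0 0 0;0 0 0 0;0 0 0 0;0 0 -0.02 0;0 0 -0.03 0;0 0 -0.02 0;0 0 0 0",
  "hand": 1
}}

```text
clock: 31.1
eef_pos: [473.2, 57.3, 54.8]
orientation: [-0.0, 0.999, -0.037, 0.002]
ft_force: [-0.1, -0.4, -0.2]
finger_gap: 0.998
finger_force: 0.0
```

Request:
{"api": "play_rows", "payload": {
  "motion": "0 0.02 0 0;0 0.03 0 0;0 0.035 0 0;0 0 0 0;0 0 0 0;0 0 0.03 0;0 0 0.032 0;0 0 0 0",
  "hand": -1
}}

```text
clock: 31.9
eef_pos: [462.0, -26.6, -12.6]
orientation: [-0.0, 0.999, -0.036, -0.003]
ft_force: [-0.8, 0.9, 0.2]
finger_gap: -0.002
finger_force: 0.0
```

```bash
python3 - <<'E'
from h import *
s=robot.state(); print(s['finger_gap'],toI(s['eef_pos']),s['eef_pos']); bed('t14')
plan([],-.075)
E
```

```text
-0.0020985138834118074 [  -4.11101939 -268.51951741] [461.9804486  -26.55662273 -12.61824551]
-260:20/140 -254:20/140 -248:20/140 -242:20/137 -236:19/133 -230:13/110 -224:14/110 -218:13/96 -212:13/98 -206:15/109 -200:13/132 -194:12/171 -188:11/174 -182:12/172 -176:12/172 -170:12/168 -164:11/162 -158:8/139 -152:2/144 -146:2/148 -140:2/148 -134:2/148 -128:2/148 -122:2/148 -116:2/148 -110:2/148 -104:2/148 -98:2/148 -92:2/147 -86:2/147 -80:2/147 -74:2/146 -68:2/146 -62:2/146 -56:2/146 -50:2/146 -44:2/146 -38:2/146 -32:2/146 -26:2/145 -20:2/146 -14:3/130 -8:6/107 -2:2/64 4:1/55 10:2/128 16:2/146 22:2/145 28:2/145 34:2/146 40:2/137 46:2/119 52:8/104 58:13/122 64:14/155 70:14/171 76:13/174 82:14/173 88:14/173 94:18/168 100:26/143 106:12/113 112:3/105 118:8/87 124:14/108 130:14/149 136:14/162 142:14/160 148:15/163 154:16/162 160:17/162 166:18/158 172:14/156 178:10/144 184:3/133 190:2/129 196:2/132 202:2/132 208:2/133 214:2/130 220:2/130 226:2/129 232:2/129 238:2/125 244:2/131 250:2/132 256:2/130 262:2/128 268:2/128 274:2/128 280:2/128 286:2/128 292:2/130 298:3/129 304:2/121 310:2/125 316:2/126 322:2/125 328:2/120 334:3/128 340:3/128 346:2/124 352:2/121 358:2/120 364:2/105 370:2/103 376:2/92 382:1/46 388:1/46 394:1/45
at [463.1 -26.7 -11.1] yaw -0.0727 turn 0.0015
```

Request:
{"api": "play_rows", "payload": {
  "motion": "0.002 -0.005 0 0;0 -0.01 0 0;0 -0.015 0 0;0 -0.015 0 0;0 -0.015 0 0;0 -0.015 0 0;0 -0.015 0 0;0 -0.015 0 0;0 -0.015 0 0;0 -0.015 0 0"
}}

```text
clock: 32.95
eef_pos: [477.8, 108.4, -8.2]
orientation: [-0.0, 0.999, -0.037, 0.001]
ft_force: [-0.4, -1.9, 0.7]
finger_gap: 0.001
finger_force: 0.2
```

Request:
{"api": "play_rows", "payload": {
  "motion": "-0.001 -0.012 0 0;0 -0.012 0 0;0 -0.012 0 0;0 -0.012 0 0;0 -0.012 0 0;0 -0.012 0 0;0 -0.012 0 0;0 -0.012 0 0;0 -0.012 0 0;0 0 0 0"
}}

```text
clock: 33.95
eef_pos: [484.3, 216.2, -9.6]
orientation: [-0.0, 0.999, -0.036, 0.0]
ft_force: [0.4, 0.1, -0.1]
finger_gap: 0.0
finger_force: 0.0
```

Request:
{"api": "play_rows", "payload": {
  "motion": "0 -0.01 0 0;0 -0.01 0 0;0 -0.01 0 0;0 -0.01 0 0;0 -0.01 0 0;0 -0.01 0 0;0 -0.005 0 0;0 -0.002 0 0;0 0 0 0;0 0 0 0"
}}

```text
clock: 34.95
eef_pos: [489.3, 281.4, -9.4]
orientation: [-0.0, 0.999, -0.037, 0.0]
ft_force: [1.7, -0.3, 0.1]
finger_gap: 0.005
finger_force: 0.8
```

Request:
{"api": "play_rows", "payload": {
  "motion": "0 0 -0.03 0;0 0 -0.05 0;0 0 -0.05 0;0 0.02 0 0;0 0.045 0 0;0 0.045 0 0;0 0.045 0 0;0 0.045 0 0;0 0.045 0 0;0 0 0 0"
}}

```text
clock: 35.95
eef_pos: [469.4, 32.7, 120.3]
orientation: [0.0, 0.999, -0.04, -0.001]
ft_force: [-0.3, 0.7, -0.6]
finger_gap: 0.004
finger_force: 0.0
```

```bash
python3 - <<'E'
from h import *
s=robot.state(); print(toI(s['eef_pos']),s['eef_pos'],s['ft_force']); bed('t15'); rackf('t15')
plan([(533,-284,40)],-.075)
E
```

```text
[  -1.10927612 -208.89314084] [469.44154036  32.67721351 120.32760433] [-0.3333413   0.72251953 -0.5522676 ]
-260:17/118 -254:20/141 -248:20/142 -242:20/142 -236:20/143 -230:20/143 -224:20/144 -218:20/145 -212:21/147 -206:21/147 -200:21/147 -194:21/147 -188:21/148 -182:21/148 -176:20/148 -170:21/148 -164:21/147 -158:20/142 -152:20/141 -146:16/118 -140:11/80 -134:17/126 -128:15/116 -122:14/108 -116:18/133 -110:8/133 -104:2/147 -98:2/146 -92:2/146 -86:2/146 -80:2/146 -74:2/145 -68:1/145 -62:2/145 -56:2/144 -50:2/144 -44:2/144 -38:2/144 -32:2/144 -26:2/144 -20:2/145 -14:3/128 -8:5/106 -2:1/64 4:2/55 10:2/126 16:2/144 22:2/144 28:2/143 34:2/144 40:2/140 46:2/128 52:6/99 58:12/102 64:14/146 70:13/167 76:13/172 82:13/171 88:13/171 94:18/167 100:27/146 106:12/112 112:4/115 118:6/88 124:12/93 130:15/143 136:14/161 142:15/159 148:15/162 154:16/161 160:16/160 166:17/161 172:17/158 178:12/143 184:8/92 190:13/98 196:14/134 202:16/153 208:16/159 214:17/161 220:18/158 226:18/160 232:18/152 238:14/147 244:12/145 250:3/132 256:2/129 262:2/127 268:2/127 274:2/127 280:2/127 286:2/127 292:2/129 298:2/127 304:2/120 310:2/124 316:2/125 322:2/124 328:2/118 334:3/126 340:3/127 346:3/123 352:2/120 358:2/119 364:2/104 370:2/101 376:2/91 382:0/46 388:0/45 394:0/44
r 10.2 W [ 423.5 -302. ] [158 176 171]
r 10.0 W [ 532.5 -283.1] [161 177 173]
r 11.4 W [ 435.3 -403.9] [155 175 171]
r 10.0 W [ 545.1 -397.8] [ 10  95 175]
at [470.1  34.6 120.5] yaw -0.0789 turn -0.0025
[ 533. -284.   40.] tot [0.0866 0.313  0.0805] n 7 row [0.0124 0.0447 0.0115]
```

Request:
{"api": "play_rows", "payload": {
  "motion": "0.012 0.044 0.01 0;0.012 0.044 0.01 0;0.013 0.045 0.012 0;0.012 0.045 0.012 0;0.013 0.045 0.012 0;0.013 0.045 0.012 0;0.012 0.045 0.012 0;0 0 0 0;0 0 0 0",
  "hand": 1
}}

```text
clock: 36.9
eef_pos: [534.3, -281.3, 39.6]
orientation: [-0.001, 0.999, -0.038, -0.001]
ft_force: [0.1, 0.1, -1.1]
finger_gap: 0.999
finger_force: 0.0
```

```bash
python3 - <<'E'
from h import *
plan([(533,-284,-18)],-.075); rackf('t16',True); snap('wrist','w16')
E
```

```text
at [ 534.3 -281.3   39.6] yaw -0.0751 turn -0.0001
[ 533. -284.  -18.] tot [-0.0011  0.0028  0.0576] n 2 row [-0.0006  0.0014  0.0288]Traceback (most recent call last):
  File "<stdin>", line 2, in <module>
  File "h.py", line 71, in rackf
    for u,v,r in c[0]:
                 ~^^^
TypeError: 'NoneType' object is not subscriptable
```

Request:
{"api": "play_rows", "payload": {
  "motion": "-0.001 0.002 0.03 0;0 0 0.02 0;0 0 0.008 0;0 0 0 0;0 0 0 0"
}}

```text
clock: 37.45
eef_pos: [534.0, -282.8, -16.7]
orientation: [0.0, 0.999, -0.036, 0.0]
ft_force: [1.0, -0.0, 0.5]
finger_gap: 1.003
finger_force: 0.0
```

Request:
{"api": "play_rows", "payload": {
  "motion": "0 0 0 0;0 0 0 0;0 0 0 0;0 0 0 0;0 0 0 0;0 0 0 0",
  "hand": -1
}}

```text
clock: 38.05
eef_pos: [534.2, -283.8, -16.3]
orientation: [0.0, 0.999, -0.037, 0.001]
ft_force: [0.2, 1.5, 7.1]
finger_gap: 0.757
finger_force: 44.4
```

Request:
{"api": "play_rows", "payload": {
  "motion": "0 0 -0.02 0;0 0 -0.03 0;0 0 -0.035 0;0 0 0 0"
}}

```text
clock: 38.45
eef_pos: [536.3, -285.3, 72.2]
orientation: [0.002, 0.999, -0.037, 0.004]
ft_force: [1.3, 0.2, -1.2]
finger_gap: 0.758
finger_force: 45.3
```

```bash
python3 - <<'E'
from h import *
plan([(*toW(0,-185),65)],-.075)
E
```

```text
at [ 536.3 -285.3   72.2] yaw -0.0741 turn 0.0006
[472.3  56.4  65. ] tot [-0.0893 -0.336   0.0072] n 7 row [-0.0128 -0.048   0.001 ]
```

Request:
{"api": "play_rows", "payload": {
  "motion": "-0.011 -0.042 0 0;-0.011 -0.042 0 0;-0.011 -0.042 0 0;-0.011 -0.042 0 0;-0.011 -0.042 0 0;-0.011 -0.042 0 0;-0.011 -0.042 0 0;-0.011 -0.042 0 0;0 0 0 0;0 0 0 0"
}}

```text
clock: 39.45
eef_pos: [469.8, 58.9, 67.2]
orientation: [0.0, 0.999, -0.036, -0.0]
ft_force: [1.4, -0.3, -2.3]
finger_gap: 0.757
finger_force: 45.5
```

```bash
python3 - <<'E'
from h import *
s=robot.state(); print(s['finger_gap'],s['finger_force'],toI(s['eef_pos']))
plan([(*toW(0,-185),-16)],-.075)
E
```

```text
0.7568324700299042 45.455254912376404 [  -2.68465613 -182.68960334]
at [469.8  58.9  67.2] yaw -0.0712 turn 0.0024
[472.3  56.4 -16. ] tot [0.0027 0.0023 0.0832] n 2 row [0.0013 0.0012 0.0416]
```

Request:
{"api": "play_rows", "payload": {
  "motion": "0.002 0.001 0.035 0;0 0 0.03 0;0 0 0.015 0;0 0 0.003 0;0 0 0 0;0 0 0 0"
}}

```text
clock: 40.05
eef_pos: [472.6, 55.8, -15.6]
orientation: [0.0, 0.999, -0.038, 0.0]
ft_force: [0.2, 0.2, -1.5]
finger_gap: 0.758
finger_force: 45.7
```

Request:
{"api": "play_rows", "payload": {
  "motion": "0 0 0 0;0 0 0 0;0 0 0 0;0 0 0 0;0 0 -0.02 0;0 0 -0.03 0;0 0 -0.02 0;0 0 0 0",
  "hand": 1
}}

```text
clock: 40.85
eef_pos: [474.2, 57.2, 56.8]
orientation: [-0.0, 0.999, -0.037, 0.002]
ft_force: [0.1, -0.2, -0.5]
finger_gap: 0.998
finger_force: 0.0
```

Request:
{"api": "play_rows", "payload": {
  "motion": "0 0.02 0 0;0 0.03 0 0;0 0.035 0 0;0 0 0 0;0 0 0 0;0 0 0.03 0;0 0 0.034 0;0 0 0 0",
  "hand": -1
}}

```text
clock: 41.65
eef_pos: [462.8, -26.6, -12.8]
orientation: [-0.0, 0.999, -0.036, -0.004]
ft_force: [-0.3, 0.4, -0.0]
finger_gap: -0.002
finger_force: 0.0
```

```bash
python3 - <<'E'
from h import *
s=robot.state(); print(s['finger_gap'],toI(s['eef_pos']),s['eef_pos']); bed('t17')
E
```

```text
-0.0015446204615166919 [  -3.32710747 -268.52255674] [462.76192906 -26.61839181 -12.81411723]
-260:20/139 -254:20/140 -248:20/138 -242:19/137 -236:19/134 -230:13/112 -224:14/110 -218:12/96 -212:12/98 -206:14/110 -200:13/134 -194:12/172 -188:12/174 -182:12/174 -176:12/173 -170:13/167 -164:12/157 -158:9/140 -152:2/146 -146:2/148 -140:2/148 -134:2/148 -128:2/148 -122:2/148 -116:2/148 -110:2/148 -104:2/148 -98:2/148 -92:3/147 -86:2/147 -80:2/147 -74:2/146 -68:2/147 -62:2/146 -56:2/145 -50:2/146 -44:2/146 -38:2/145 -32:2/145 -26:2/146 -20:2/146 -14:3/129 -8:6/107 -2:1/64 4:2/55 10:2/128 16:2/146 22:2/145 28:2/145 34:2/145 40:2/141 46:2/129 52:7/99 58:12/103 64:14/148 70:14/169 76:13/173 82:14/173 88:14/173 94:18/169 100:27/147 106:12/113 112:4/116 118:7/90 124:13/94 130:15/144 136:14/163 142:15/160 148:15/163 154:16/162 160:16/161 166:17/162 172:18/159 178:12/144 184:8/92 190:12/99 196:14/136 202:16/154 208:16/160 214:17/162 220:18/160 226:18/162 232:18/154 238:14/149 244:12/146 250:3/132 256:2/130 262:2/128 268:2/128 274:2/128 280:2/128 286:2/128 292:2/130 298:2/129 304:2/121 310:2/125 316:2/126 322:2/125 328:2/120 334:2/128 340:2/128 346:3/124 352:2/121 358:2/120 364:2/104 370:1/102 376:2/92 382:0/46 388:0/45 394:0/45
```

Same state as before; push again.

Request:
{"api": "play_rows", "payload": {
  "motion": "0.002 -0.005 0 0;0 -0.01 0 0;0 -0.015 0 0;0 -0.015 0 0;0 -0.015 0 0;0 -0.015 0 0;0 -0.015 0 0;0 -0.015 0 0;0 -0.015 0 0;0 -0.015 0 0"
}}

```text
clock: 42.7
eef_pos: [478.8, 108.3, -8.2]
orientation: [-0.0, 0.999, -0.037, 0.001]
ft_force: [0.7, -0.3, 0.9]
finger_gap: -0.001
finger_force: 0.3
```

Request:
{"api": "play_rows", "payload": {
  "motion": "-0.002 -0.012 0 0;0 -0.012 0 0;0 -0.012 0 0;0 -0.012 0 0;0 -0.012 0 0;0 -0.012 0 0;0 -0.012 0 0;0 -0.012 0 0;0 -0.012 0 0;0 0 0 0"
}}

```text
clock: 43.7
eef_pos: [484.4, 216.2, -9.6]
orientation: [-0.0, 0.999, -0.036, 0.0]
ft_force: [0.5, -0.5, -0.2]
finger_gap: -0.003
finger_force: 0.0
```

Request:
{"api": "play_rows", "payload": {
  "motion": "0 -0.01 0 0;0 -0.01 0 0;0 -0.01 0 0;0 -0.01 0 0;0 -0.01 0 0;0 -0.01 0 0;0 -0.005 0 0;0 -0.002 0 0;0 0 0 0;0 0 0 0"
}}

```text
clock: 44.7
eef_pos: [489.3, 281.5, -9.4]
orientation: [-0.0, 0.999, -0.037, 0.0]
ft_force: [2.1, 0.2, -1.0]
finger_gap: -0.001
finger_force: 0.8
```

Request:
{"api": "play_rows", "payload": {
  "motion": "0 0 -0.03 0;0 0 -0.05 0;0 0 -0.05 0;0 0.02 0 0;0 0.045 0 0;0 0.045 0 0;0 0.045 0 0;0 0.045 0 0;0 0.045 0 0;0 0 0 0"
}}

```text
clock: 45.7
eef_pos: [469.6, 32.7, 120.4]
orientation: [0.0, 0.999, -0.04, -0.0]
ft_force: [0.5, 0.3, -0.6]
finger_gap: 0.001
finger_force: 0.0
```

```bash
python3 - <<'E'
from h import *
bed('t18'); rackf('t18')
plan([(424,-302.5,40)],-.075)
E
```

```text
-260:16/117 -254:20/141 -248:20/142 -242:20/143 -236:20/143 -230:21/143 -224:20/143 -218:20/145 -212:21/146 -206:21/147 -200:21/147 -194:20/147 -188:20/148 -182:21/148 -176:21/148 -170:21/148 -164:21/146 -158:20/142 -152:20/141 -146:16/118 -140:11/79 -134:18/125 -128:15/116 -122:14/108 -116:18/133 -110:8/131 -104:2/147 -98:2/146 -92:2/146 -86:2/145 -80:2/146 -74:2/145 -68:2/145 -62:2/145 -56:2/144 -50:2/144 -44:2/144 -38:2/144 -32:2/144 -26:2/144 -20:2/145 -14:3/128 -8:5/105 -2:1/63 4:2/55 10:2/127 16:3/144 22:2/144 28:2/144 34:2/143 40:2/134 46:3/112 52:10/109 58:14/131 64:14/158 70:13/171 76:13/171 82:14/171 88:14/171 94:18/166 100:24/139 106:10/112 112:3/102 118:9/86 124:14/126 130:14/156 136:14/165 142:15/158 148:16/161 154:16/160 160:16/160 166:16/162 172:14/150 178:10/114 184:10/91 190:13/136 196:14/152 202:15/158 208:16/160 214:16/160 220:18/158 226:18/161 232:16/157 238:12/143 244:8/114 250:8/75 256:13/101 262:14/134 268:16/147 274:17/159 280:17/154 286:19/159 292:20/158 298:18/150 304:17/149 310:11/141 316:4/127 322:2/124 328:2/118 334:2/127 340:2/127 346:3/123 352:2/120 358:2/118 364:2/104 370:2/101 376:2/91 382:0/46 388:0/45 394:0/44
r 10.5 W [ 425.1 -303.6] [159 176 173]
r 9.7 W [ 544.4 -396.2] [ 10  94 176]
r 9.6 W [ 433.  -398.3] [156 175 173]
at [470.2  34.6 120.5] yaw -0.079 turn -0.0025
[ 424.  -302.5   40. ] tot [-0.0208  0.3397  0.0805] n 7 row [-0.003   0.0485  0.0115]
```

Request:
{"api": "play_rows", "payload": {
  "motion": "-0.002 0.042 0.01 0;-0.003 0.042 0.01 0;-0.003 0.043 0.01 0;-0.003 0.043 0.01 0;-0.003 0.043 0.01 0;-0.003 0.043 0.01 0;-0.002 0.042 0.01 0;-0.002 0.04 0.01 0;0 0 0 0;0 0 0 0",
  "hand": 1
}}

```text
clock: 46.75
eef_pos: [424.9, -298.2, 40.0]
orientation: [-0.0, 0.999, -0.038, -0.0]
ft_force: [-0.1, 1.0, -0.3]
finger_gap: 0.997
finger_force: 0.0
```

```bash
python3 - <<'E'
from h import *
plan([(424.7,-302.5,-17)],-.075)
E
```

```text
at [ 424.9 -298.2   40. ] yaw -0.0752 turn -0.0001
[ 424.7 -302.5  -17. ] tot [0.0001 0.0043 0.057 ] n 2 row [0.     0.0021 0.0285]
```

Request:
{"api": "play_rows", "payload": {
  "motion": "0 0.003 0.03 0;0 0 0.02 0;0 0 0.007 0;0 0 0 0;0 0 0 0"
}}

```text
clock: 47.25
eef_pos: [425.4, -301.0, -15.9]
orientation: [0.0, 0.999, -0.036, 0.0]
ft_force: [0.7, 0.0, 0.3]
finger_gap: 0.997
finger_force: 0.0
```

Request:
{"api": "play_rows", "payload": {
  "motion": "0 0 0 0;0 0 0 0;0 0 0 0;0 0 0 0;0 0 0 0;0 0 0 0",
  "hand": -1
}}

```text
clock: 47.85
eef_pos: [425.4, -301.8, -15.4]
orientation: [0.0, 0.999, -0.037, 0.001]
ft_force: [0.7, 2.7, 5.5]
finger_gap: 0.758
finger_force: 43.4
```

Request:
{"api": "play_rows", "payload": {
  "motion": "0 0 -0.02 0;0 0 -0.03 0;0 0 -0.035 0;0 0 0 0"
}}

```text
clock: 48.25
eef_pos: [427.3, -303.6, 72.8]
orientation: [0.002, 0.999, -0.037, 0.003]
ft_force: [0.4, -0.3, -0.5]
finger_gap: 0.757
finger_force: 45.3
```

```bash
python3 - <<'E'
from h import *
plan([(*toW(0,-185),65)],-.075)
E
```

```text
at [ 427.3 -303.6   72.8] yaw -0.074 turn 0.0006
[472.3  56.4  65. ] tot [ 0.0179 -0.3623  0.0078] n 8 row [ 0.0022 -0.0453  0.001 ]
```

Request:
{"api": "play_rows", "payload": {
  "motion": "0.002 -0.045 0 0;0.002 -0.045 0 0;0.003 -0.045 0 0;0.003 -0.045 0 0;0.003 -0.045 0 0;0.003 -0.045 0 0;0.002 -0.045 0 0;0.002 -0.047 0 0;0 0 0 0;0 0 0 0"
}}

```text
clock: 49.25
eef_pos: [470.9, 59.0, 68.1]
orientation: [0.0, 0.999, -0.035, -0.0]
ft_force: [-0.1, 0.3, -0.8]
finger_gap: 0.758
finger_force: 45.3
```

```bash
python3 - <<'E'
from h import *
s=robot.state(); print(s['finger_gap'],s['finger_force'],toI(s['eef_pos']))
plan([(*toW(0,-185),-15)],-.075)
E
```

```text
0.7581019597154527 45.34789681434631 [  -1.61836598 -182.53139403]
at [470.9  59.   68.1] yaw -0.0708 turn 0.0026
[472.3  56.4 -15. ] tot [0.0016 0.0025 0.0831] n 2 row [0.0008 0.0012 0.0416]
```

Request:
{"api": "play_rows", "payload": {
  "motion": "0.001 0.001 0.035 0;0 0 0.03 0;0 0 0.015 0;0 0 0.003 0;0 0 0 0;0 0 0 0"
}}

```text
clock: 49.85
eef_pos: [472.2, 55.7, -14.5]
orientation: [0.0, 0.999, -0.038, -0.0]
ft_force: [-0.2, -0.4, -1.2]
finger_gap: 0.76
finger_force: 45.4
```

Request:
{"api": "play_rows", "payload": {
  "motion": "0 0 0 0;0 0 0 0;0 0 0 0;0 0 0 0;0 0 -0.02 0;0 0 -0.03 0;0 0 -0.02 0;0 0 0 0",
  "hand": 1
}}

```text
clock: 50.65
eef_pos: [474.2, 57.2, 57.8]
orientation: [-0.0, 0.999, -0.037, 0.002]
ft_force: [-0.0, 0.2, 0.1]
finger_gap: 0.997
finger_force: 0.0
```

Request:
{"api": "play_rows", "payload": {
  "motion": "0 0.02 0 0;0 0.03 0 0;0 0.035 0 0;0 0 0 0;0 0 0 0;0 0 0.03 0;0 0 0.034 0;0 0 0 0",
  "hand": -1
}}

```text
clock: 51.45
eef_pos: [462.8, -26.6, -11.8]
orientation: [-0.0, 0.999, -0.036, -0.004]
ft_force: [-0.7, -0.3, 0.3]
finger_gap: 0.001
finger_force: 0.0
```

```bash
python3 - <<'E' | cut -c1-420
from h import *
s=robot.state(); print(s['finger_gap'],toI(s['eef_pos']),s['eef_pos']); bed('t19')
E
```

```text
0.0013593102963262449 [  -3.32615377 -268.52438851] [462.76274283 -26.62028989 -11.8266626 ]
-260:20/139 -254:20/140 -248:20/138 -242:19/137 -236:19/134 -230:13/113 -224:14/111 -218:12/97 -212:13/98 -206:14/110 -200:14/134 -194:12/172 -188:11/174 -182:12/174 -176:12/173 -170:14/166 -164:12/158 -158:8/139 -152:2/145 -146:2/148 -140:3/148 -134:3/148 -128:2/148 -122:2/148 -116:2/148 -110:2/148 -104:2/148 -98:2/148 -92:2/148 -86:2/147 -80:2/147 -74:2/147 -68:2/146 -62:2/146 -56:2/146 -50:2/146 -44:2/146 -38:2/14
```

Request:
{"api": "play_rows", "payload": {
  "motion": "0.002 -0.005 0 0;0 -0.01 0 0;0 -0.015 0 0;0 -0.015 0 0;0 -0.015 0 0;0 -0.015 0 0;0 -0.015 0 0;0 -0.015 0 0;0 -0.015 0 0;0 -0.015 0 0"
}}

```text
clock: 52.5
eef_pos: [478.8, 108.3, -7.2]
orientation: [-0.0, 0.999, -0.037, 0.001]
ft_force: [0.1, 0.0, -0.4]
finger_gap: -0.002
finger_force: 0.2
```

Request:
{"api": "play_rows", "payload": {
  "motion": "-0.002 -0.012 0 0;0 -0.012 0 0;0 -0.012 0 0;0 -0.012 0 0;0 -0.012 0 0;0 -0.012 0 0;0 -0.012 0 0;0 -0.012 0 0;0 -0.012 0 0;0 0 0 0"
}}

```text
clock: 53.5
eef_pos: [484.3, 216.2, -8.6]
orientation: [-0.0, 0.999, -0.036, 0.0]
ft_force: [-0.0, 0.1, -0.9]
finger_gap: -0.001
finger_force: 0.0
```

Request:
{"api": "play_rows", "payload": {
  "motion": "0 -0.01 0 0;0 -0.01 0 0;0 -0.01 0 0;0 -0.01 0 0;0 -0.01 0 0;0 -0.01 0 0;0 -0.005 0 0;0 -0.003 0 0;0 -0.002 0 0;0 0 0 0"
}}

```text
clock: 54.5
eef_pos: [489.2, 284.5, -8.5]
orientation: [-0.0, 0.999, -0.037, 0.0]
ft_force: [0.4, 0.6, 0.3]
finger_gap: -0.006
finger_force: 0.0
```

Request:
{"api": "play_rows", "payload": {
  "motion": "0 0 -0.03 0;0 0 -0.05 0;0 0 -0.05 0;0 0.02 0 0;0 0.045 0 0;0 0.045 0 0;0 0.045 0 0;0 0.045 0 0;0 0.045 0 0;0 0 0 0"
}}

```text
clock: 55.5
eef_pos: [470.2, 35.8, 121.5]
orientation: [0.0, 0.999, -0.04, -0.0]
ft_force: [0.2, -0.3, -0.2]
finger_gap: -0.001
finger_force: 0.0
```

```bash
python3 - <<'E'
from h import *
s=robot.state(); print(toI(s['eef_pos'])); bed('t20'); rackf('t20'); snap('side','s20')
b=cv2.imread('pics/t20.png'); a=cv2.imread('pics/s20.png')
O=np.zeros((600,800,3),np.uint8);O[:260]=cv2.resize(b[210:275,75:275],(800,260),interpolation=2);O[265:600,:640]=cv2.resize(a[200:315,120:340],(640,335),interpolation=2);O[265:400,645:]=cv2.resize(b[195:295,320:440],(155,135));cv2.imwrite('pics/z20.png',O)
E
```

```text
[  -0.61439978 -205.68656848]
-260:12/89 -254:17/119 -248:20/141 -242:20/141 -236:20/142 -230:20/142 -224:20/142 -218:20/144 -212:20/146 -206:21/146 -200:20/147 -194:21/147 -188:21/147 -182:21/146 -176:21/148 -170:21/148 -164:22/149 -158:20/145 -152:20/141 -146:20/139 -140:14/103 -134:12/87 -128:18/130 -122:14/104 -116:15/112 -110:18/136 -104:4/136 -98:2/147 -92:2/146 -86:2/145 -80:2/146 -74:2/145 -68:2/145 -62:2/145 -56:2/144 -50:2/144 -44:2/144 -38:2/144 -32:2/144 -26:2/144 -20:2/144 -14:3/128 -8:6/105 -2:0/64 4:1/54 10:2/126 16:2/144 22:2/144 28:2/143 34:2/143 40:2/143 46:2/135 52:4/111 58:9/93 64:14/128 70:14/161 76:14/170 82:13/171 88:14/171 94:18/168 100:27/148 106:13/111 112:6/126 118:8/111 124:8/79 130:14/118 136:13/146 142:14/152 148:15/161 154:16/160 160:16/159 166:17/158 172:16/151 178:15/153 184:8/112 190:10/85 196:15/124 202:16/151 208:16/159 214:16/160 220:18/158 226:18/161 232:18/156 238:16/151 244:14/142 250:9/99 256:11/94 262:14/135 268:16/150 274:17/158 280:16/155 286:18/158 292:18/158 298:18/159 304:18/152 310:15/135 316:11/95 322:12/100 328:14/127 334:17/145 340:18/153 346:19/155 352:20/156 358:20/154 364:20/151 370:18/145 376:13/123 382:2/52 388:0/46 394:0/45
r 11.1 W [ 434.5 -403.1] [153 174 169]
r 10.5 W [ 546.7 -398.6] [ 10  94 177]
r 9.7 W [ 433.4 -329.4] [156 171 171]
```

View pics/z20.png

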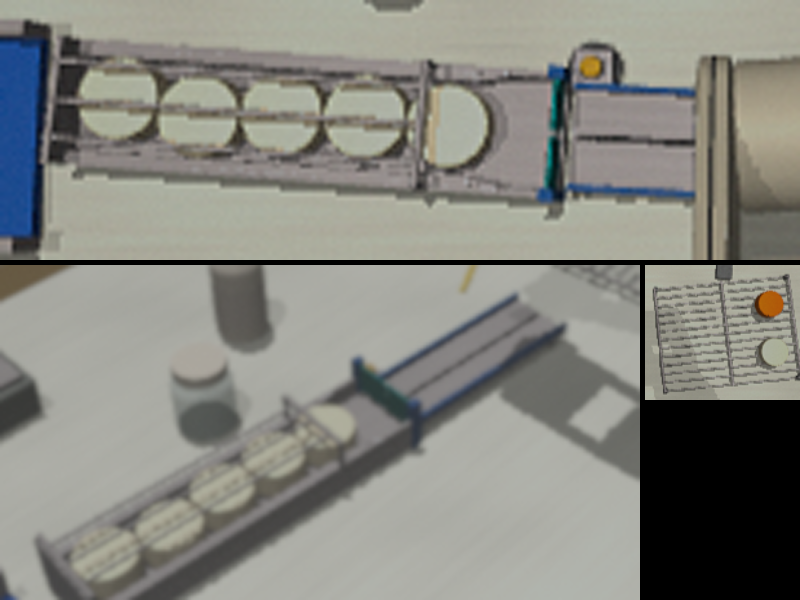

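Final bed view: five cheeses in a row, both flaps shut at about (555,140), slide in line. One white cheese and the orange one are left on the rack. Now I'll park the slide.

```bash
python3 - <<'E'
from h import *
plan([(*toW(-82,-215),121),(*toW(-82,-215),-29),(*toW(-60,-220),-29),(*toW(61,-250),-29)],-.075)
E
```

```text
at [471.1  39.1 121.6] yaw -0.0771 turn -0.0013
[388.3  32.6 121. ] tot [-0.0821  0.0126  0.0006] n 2 row [-0.041   0.0063  0.0003]
[388.3  32.6 -29. ] tot [ 0.   -0.    0.15] n 3 row [ 0.   -0.    0.05]
[409.9  26.  -29. ] tot [ 0.022  0.005 -0.   ] n 1 row [ 0.022  0.005 -0.   ]
[528.3 -13.  -29. ] tot [ 0.121  0.03  -0.   ] n 3 row [ 0.0403  0.01   -0.    ]
```

Request:
{"api": "play_rows", "payload": {
  "motion": "-0.041 0.006 0 0;-0.041 0.006 0 0;0 0 0 0;0 0 0.05 0;0 0 0.05 0;0 0 0.03 0;0 0 0.02 0;0 0 0 0;0 0 0 0",
  "hand": -1
}}

```text
clock: 56.5
eef_pos: [388.7, 34.8, -28.6]
orientation: [-0.0, 0.999, -0.036, -0.0]
ft_force: [0.4, 0.6, 0.1]
finger_gap: 0.001
finger_force: 0.0
```

```bash
python3 - <<'E'
from h import *
s=robot.state(); print(toI(s['eef_pos']),s['ft_force'])
plan([(*toW(-60,-220),-29),(*toW(61,-250),-29)],-.075)
E
```

```text
[ -81.7484633  -212.79880765] [0.40942563 0.55974928 0.14824266]
at [388.7  34.8 -28.6] yaw -0.0727 turn 0.0015
[409.9  26.  -29. ] tot [0.0217 0.0072 0.0004] n 1 row [0.0217 0.0072 0.0004]
[528.3 -13.  -29. ] tot [ 0.121  0.03  -0.   ] n 3 row [ 0.0403  0.01   -0.    ]
```

Request:
{"api": "play_rows", "payload": {
  "motion": "0.01 0.003 0 0;0.01 0.003 0 0;0.012 0.003 0 0;0.012 0.003 0 0;0.012 0.003 0 0;0.012 0.003 0 0;0.012 0.003 0 0;0.012 0.003 0 0;0.012 0.003 0 0;0 0 0 0"
}}

```text
clock: 57.5
eef_pos: [493.3, -1.0, -28.3]
orientation: [-0.0, 0.999, -0.037, 0.002]
ft_force: [0.0, -0.6, -0.0]
finger_gap: 0.001
finger_force: 0.0
```

Request:
{"api": "play_rows", "payload": {
  "motion": "0.012 0.003 0 0;0.01 0.003 0 0;0.008 0.003 0 0;0 0 0 0;0 0 0 0"
}}

```text
clock: 58.0
eef_pos: [519.8, -11.8, -28.5]
orientation: [-0.0, 0.999, -0.037, 0.0]
ft_force: [-0.4, -0.2, -0.0]
finger_gap: -0.001
finger_force: 0.0
```

```bash
cat >> h.py <<'E'
def line_ang(f):
    P=slide_ang(f); P=P[(P[:,1]<-25)]; best=None
    for t in np.arange(-.1,.9,.005):
        n=np.array([np.cos(t),np.sin(t)]); d=(P-[56,-18])@n
        sc=(abs(d+15.5)<3.5).sum()+(abs(d+96.5)<3.5).sum()
        if best is None or sc>best[0]: best=(sc,t)
    print('angle',best,len(P))
E
python3 - <<'E'
from h import *
s=robot.state(); print(toI(s['eef_pos']),s['ft_force']); line_ang('t21')
E
```

```text
[  52.48889531 -249.51311517] [-0.38620702 -0.17321582 -0.01199535]
angle (np.int64(171), np.float64(0.48500000000000054)) 171
```

Request:
{"api": "play_rows", "payload": {
  "motion": "0.006 0.001 0 0;0.005 0.001 0 0;0 0 0 0;0 0 0 0"
}}

```text
clock: 58.45
eef_pos: [530.7, -14.6, -28.5]
orientation: [-0.0, 0.999, -0.037, 0.0]
ft_force: [0.4, -0.1, -0.1]
finger_gap: 0.009
finger_force: 0.0
```

Request:
{"api": "play_rows", "payload": {
  "motion": "-0.015 0 0 0;-0.04 0 0 0;-0.03 0 0 0;0 0 -0.04 0;0 0 -0.05 0;0 0 -0.05 0;0 0 -0.05 0;-0.02 0.04 0 0;-0.02 0.05 0 0;0 0.05 0 0"
}}

```text
clock: 59.45
eef_pos: [394.7, -141.7, 162.0]
orientation: [0.0, 0.999, -0.036, 0.0]
ft_force: [0.8, -0.5, 0.8]
finger_gap: 0.001
finger_force: 0.0
```

Request:
{"api": "play_rows", "payload": {
  "motion": "0 0.05 0 0;0 0.05 0 0;0 0.05 0 0;0 0.05 0 0;0 0 0 0;0 0 0 0;0 0 0 0"
}}

```text
clock: 60.15
eef_pos: [381.7, -340.0, 161.2]
orientation: [-0.0, 0.999, -0.037, -0.0]
ft_force: [-0.3, 0.8, -0.8]
finger_gap: 0.001
finger_force: 0.0
```

```bash
python3 - <<'E'
from h import *
line_ang('t22'); bed('t23'); s=robot.state(); print(s['eef_pos'],s['ft_force'],s['clock'])
im=cv2.imread('pics/t22.png').astype(int)
m=(im[...,2]>im[...,0]+60)&(im[...,1]>im[...,0]+45)&(im[...,2]<230); m[:,:285]=0;m[:,330:]=0;m[:190]=0;m[235:]=0
v,u=np.where(m); P=np.array([toI(ray('t22',a,b,0)) for a,b in zip(u,v)]); print(len(P),P.mean(0)); 
n=lambda t:(P-[56,-18])@np.array([np.cos(t),np.sin(t)])
for t in(.45,.5,.55,.6): print(t,n(t).mean(),'want -56',n(t).std())
E
```

```text
angle (np.int64(233), np.float64(0.5200000000000006)) 233
-260:15/171 -254:15/171 -248:15/171 -242:16/171 -236:15/171 -230:15/171 -224:15/172 -218:15/171 -212:16/172 -206:15/172 -200:15/172 -194:15/172 -188:15/173 -182:16/171 -176:15/163 -170:12/152 -164:7/148 -158:4/142 -152:4/142 -146:2/138 -140:0/144 -134:2/152 -128:9/160 -122:9/160 -116:9/160 -110:8/155 -104:6/142 -98:1/137 -92:-4/124 -86:0/123 -80:-2/115 -74:-6/125 -68:-1/127 -62:2/134 -56:2/138 -50:3/142 -44:8/156 -38:10/159 -32:9/159 -26:12/158 -20:13/145 -14:14/149 -8:9/116 -2:1/65 4:1/55 10:2/128 16:2/146 22:2/146 28:2/145 34:2/145 40:3/145 46:2/136 52:4/112 58:9/94 64:14/129 70:15/163 76:14/172 82:14/173 88:14/173 94:18/170 100:28/151 106:14/113 112:6/127 118:8/112 124:8/80 130:14/120 136:13/148 142:15/153 148:15/163 154:16/163 160:16/162 166:17/160 172:16/153 178:15/154 184:8/113 190:10/86 196:16/126 202:16/153 208:16/161 214:17/162 220:18/160 226:18/163 232:18/158 238:17/153 244:14/144 250:10/100 256:10/96 262:14/137 268:16/151 274:17/160 280:16/156 286:18/160 292:18/160 298:18/161 304:18/154 310:16/137 316:10/96 322:12/101 328:14/129 334:17/146 340:18/155 346:20/157 352:20/158 358:20/156 364:20/153 370:18/146 376:13/125 382:2/52 388:0/45 394:1/45
[ 382.09962648 -339.6049424   161.36965189] [-0.22107441  0.27387039  0.2047908 ] 60.25
63 [ 151.37857974 -279.188791  ]
0.45 -27.724756227904507 want -56 3.4020180465492
0.5 -41.51799844517516 want -56 2.642496244861246
0.55 -55.207467288488516 want -56 2.3085167880763584
0.6 -68.75894621507378 want -56 2.5748084299173213
```

```bash
python3 -c "
from rig import robot
print(robot.job_done())"
```

```text
the job is handed in; nothing more can be done
None
```

Job handed in after about 60 s of the 210 s limit; no verdict came back. By camera, five white cheeses lie in the bed behind shut flaps, the slide is parked at about 0.52–0.55 rad on the yellow line, and the spare white cheese and the orange one are still on the rack.

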